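Scrape a test panel clean and hold it up for inspection

TASK

Take the scraper block and sweep the three loose chips off the test panel into the catch trough beside it, without touching the chips with the fingers or taking the panel off its rest, then stand the scraper block back upright on the bench. Then draw the panel straight up out of its holder, tip it to a slope of about 45 degrees with its top face still upward, and finish holding it like that in the gripper, still, its middle at least 15 cm above the bench. Leave the film spool, the brass weight and the vial where they are.

Things in the scene. Friction and masses are not known exactly. Their poses are not given: they have to be found in the camera images.
- holder: panel holder fixed on the glass sheet (7.6 mm thick) that covers the bench, grey with aluminium cheeks, 176 x 134 mm (x, y). Origin: on the glass under the middle of the panel's seat; x along the panel, y across it towards the catch trough, z up. On the -y side only a 4 mm high flange, out to y = -45 mm. A bench machine 0.27 m high and higher stands left of the holder
- seat (a point): middle of the pedestal's top (30 x 138 mm), 45 mm over the glass, on which the panel lies with 1.5 mm play; axes as the holder's. The panel's long edges overhang 10 mm, free from below for x within +-55 mm. End cheeks (inner faces x = +-67, 10 thick, 56 wide) rise 4 mm above the panel's top; corner tabs (x = +-56 to 74, y = +-26.5 to 31.5) end 2 mm below it
- trough (a point): middle of the catch trough's floor, 4 mm over the glass, on the holder's +y side, axes as the holder's: an open channel running along the panel's long edge and partly under it, 170 mm long inside (x), 70 mm wide (y, from the pedestal's side to the outer wall); its walls end 22 mm over the glass
- panel: the test panel, a bare flat aluminium plate 130 x 50 x 6 mm (its x, y, z), about 0.11 kg, at the start lying flat in the holder with axes as the holder's. Origin: centre of its underside; z is the normal of its top face
- scraper: scraper block standing upright on the glass sheet that covers the bench, about 0.12 kg, 58 mm high in all: a grey plastic foot 80 x 28 x 16 mm (its x, y, z) with a wooden grip 60 x 22 x 42 mm on top of it. Origin: centre of its underside; z up; the long flat faces of the foot look along +-y and do the sweeping. Grasp the grip across its 22 mm (y)
- chip_1: one of three alike black chips of hard resin, 12 x 9 x 6 mm (its x, y, z), about 10 g, lying flat and loose on top of the panel within 40 mm of the panel's middle along its length; they may lie at any yaw. Origin: centre of its underside, z up at the start
- chip_2: one of three alike black chips of hard resin, 12 x 9 x 6 mm (its x, y, z), about 10 g, lying flat and loose on top of the panel within 40 mm of the panel's middle along its length; they may lie at any yaw. Origin: centre of its underside, z up at the start
- chip_3: one of three alike black chips of hard resin, 12 x 9 x 6 mm (its x, y, z), about 10 g, lying flat and loose on top of the panel within 40 mm of the panel's middle along its length; they may lie at any yaw. Origin: centre of its underside, z up at the start
- film_spool: bystander: flanged spool of film, 52 mm across, 22 mm high, lying flat; origin at the centre of its underside. Leave it
- weight_200: bystander: brass laboratory weight with a knob on top, 30 mm across, 44 mm high; origin at the centre of its underside. Leave it
- vial_2: bystander: white screw vial with a dark cap, 27 mm across, 56 mm high; origin at the centre of its underside. Leave it

How it is judged:
On the way, in this order (a step that is already met when the one before it is completed fails the run):
1. the scraper block is lifted off the bench (height (world z) of scraper above 0.04 m), for 0.1 s.
2. all three chips lie in the catch trough and the panel is still in its seat (y of chip_1 in the frame of holder between 0.018 and 0.088 m and x of chip_1 in the frame of holder between -0.087 and 0.087 m and z of each of chip_1, chip_2, chip_3 in the frame of holder below 0.02 m and y of chip_2 in the frame of holder between 0.018 and 0.088 m and x of chip_2 in the frame of holder between -0.087 and 0.087 m and y of chip_3 in the frame of holder between 0.018 and 0.088 m and x of chip_3 in the frame of holder between -0.087 and 0.087 m and distance of panel from where it was at the start of the episode below 0.006 m), for 0.2 s.
3. the scraper block stands upright on the bench, let go (contact force between scraper and holder below 0.1 N and height (world z) of scraper below 0.016 m and angle between scraper's own z axis and vertical below 0.1 rad and contact force between scraper and the fingers below 0.1 N), for 0.2 s.
At the end, for the whole second after the job is handed in: The panel is held still in the fingers, touching nothing else, its origin over 14.5 cm high, top face up and sloped 30 to 60 degrees; all chips lie in the catch trough (under 20 mm high); the scraper block stands upright (within 6 degrees) on the bench, let go (height (world z) of panel above 0.145 m and angle between panel's own z axis and vertical between 0.52 and 1.05 rad and linear speed of each of panel, scraper below 0.03 m/s and contact force between panel and the fingers above 1 N and contact force between each of panel, scraper and holder below 0.1 N and contact force between panel and scraper below 0.1 N and y of chip_1 in the frame of holder between 0.018 and 0.088 m and x of chip_1 in the frame of holder between -0.087 and 0.087 m and z of each of chip_1, chip_2, chip_3 in the frame of holder below 0.02 m and y of chip_2 in the frame of holder between 0.018 and 0.088 m and x of chip_2 in the frame of holder between -0.087 and 0.087 m and y of chip_3 in the frame of holder between 0.018 and 0.088 m and x of chip_3 in the frame of holder between -0.087 and 0.087 m and height (world z) of scraper below 0.016 m and angle between scraper's own z axis and vertical below 0.1 rad); the arm keeps its last pose, push and grip.
It fails at once if the fingers touch a chip (contact force between any of chip_1, chip_2, chip_3 and the fingers above 0.3 N).
It fails at once if the panel leaves its seat while a chip is not in the trough (distance of panel from where it was at the start of the episode above 0.015 m and not (y of chip_1 in the frame of holder between 0.018 and 0.088 m and x of chip_1 in the frame of holder between -0.087 and 0.087 m and z of each of chip_1, chip_2, chip_3 in the frame of holder below 0.02 m and y of chip_2 in the frame of holder between 0.018 and 0.088 m and x of chip_2 in the frame of holder between -0.087 and 0.087 m and y of chip_3 in the frame of holder between 0.018 and 0.088 m and x of chip_3 in the frame of holder between -0.087 and 0.087 m)).
It fails at once if a bystander is moved more than 2 cm (distance of any of film_spool, weight_200, vial_2 from where it was at the start of the episode above 0.02 m).
It also fails if it takes over 67 s, if anything falls off the work surface, if the arm or the gripper's body presses on something with over 40 N, if the wrist force passes 120 N, or if a joint passes its speed limit or range.

ROBOT

A 6-joint arm with a two-finger parallel gripper is mounted at the origin on a cart in front of the work surface, level with it; the furniture and walls round the work are solid. World frame = base frame: x ahead of the robot, y to its left, z up, the work surface at z = 0. Lengths are in m, angles in rad, forces in N, time in s.
With the tool pointing down it reaches from about 0.25 to 0.775 m from the base axis. Payload 4 kg.
Tool frame: the origin (TCP) lies midway between the tips of the shut fingers; the grasp point (between the pads) lies 19 mm behind it (robot.tcp_to_grasp is the distance from the TCP to the grasp point, in m); x points along the fingers, y is the direction in which the jaws open and shut, and the axes are right-handed (so a half turn about x gives the same grasp; the last joint's range is limited). The gripper opens to 94 mm and grips with 3 to 60 N. Pads are 16 mm wide; open, the fingers measure 119 mm over their backs; the gripper's body (75 mm by 177 mm) begins 78 mm behind the grasp point.
Start: joints at [-0.103, 0.087, 1.371, -0, 1.684, -0.103], TCP at [0.55, -0, 0.206] pointing down, gripper open.
Joint ranges: [-3.1, 3.1], [-0.76, 2.03], [0.27, 2.55], [-1.08, 4.22], [0.17, 2.65], [-2.57, 2.57]. Speed limits (rad/s): [2.79, 2.79, 3.14, 3.14, 3.14, 3.14].

INTERFACE

Orientations are given as [roll, pitch, yaw] about the fixed x, y, z axes, in that order (R = Rz(yaw) Ry(pitch) Rx(roll)).
In Python, from bench import robot gives the robot as it stands.
- The arm moves only by the tool send_rows, never from a script. Its argument "increments" is a list of rows, each a list of 5 numbers: the opening, from -1 (shut) to 1 (fully open), so that 0 is half open, then the shift along the tool's x, y, z in m, then the turn about the tool's x in rad. In form: [[hand, tx, ty, tz, roll], ...]. A call has 1 to 5 rows; each row is the pose to reach, as a shift and turn from the pose commanded when the call began, along the tool's axes at that moment; what a row does not reach only later rows make up. A row lasts 1/12 s, in which the tool goes at most 41.7 mm and 7.16 degrees, less where a joint would pass 70% of its speed; a pose out of reach is approached as far as the arm can. A call with a gripper value outside its range is refused whole. The fingers move at their own pace and stop on an object; the grip force is fixed at half the most. Time passes only in rows, so rows that repeat a pose let the fingers close. It gives the time, the measured TCP pose, the force and the opening at its end, in the units of the state.
- robot.get_obs(): the state, without advancing time (a new reading comes with each control period).
- robot.snapshot(name): name is "scene" or "side" or "wrist"; returns a dict with "image" (480x640x3 uint8, red, green, blue), "intrinsics" (3x3 intrinsics, pixels), "k1" (the pictures are not rectified: a ray, as slopes to the right and down, at radius r is drawn at 1 + k1 r^2 times it, then the intrinsics apply), "world_from_camera" (4x4, takes a point from camera to world coordinates). Camera axes: x right, y down, z forward; pixel columns grow to the right and rows downward; lengths in m; the calibration is good to about 2 mm. A picture is of the moment at which its call begins. There is no depth.
- robot.close_job(): hands the job in, once; it reports no verdict.
The state is a dict: "time": time; "joint_positions": joint angles; "qvel": joint speeds; "joint_torque": joint torques, N m; "tool_pos": TCP position; "ee_rot": TCP orientation; "wrist_force": force on the tool from outside, world axes, zero at the start; "wrist_torque": the same for the moment, N m; "width": finger opening in m.
Only numpy, scipy, OpenCV 4.12 (cv2) and the standard library are available. Lean on these libraries where they do the work, as an engineer would, in place of code of your own. Each camera call takes 0.05 s, during which the arm holds its last target.

## Working session

There is one attempt and no reset: what is moved stays moved. The work goes in short steps, Python scripts to look and compute and a tool call to move; the robot and the scene stay as the last step left them, time stands still between calls to the robot, and variables do not carry over. Pictures are saved under pics/ and viewed, and the job is handed in when it is done.

Besides the shell and the picture viewer there is one more tool, called after "Call:" by a JSON object that holds its "api" and its "payload", one argument or row to a line. send_rows: Moves the arm, as the interface text tells. Its arguments: {"type":"object","properties":{"increments":{"type":"array"}},"required":["increments"]}

```bash
ls; mkdir -p pics; python3 - <<'E'
from bench import robot
import cv2
print(robot.get_obs())
for n in ["scene","side","wrist"]:
    s=robot.snapshot(n)
    cv2.imwrite(f"pics/{n}0.png",s["image"][:,:,::-1])
    print(n,s["intrinsics"],s["k1"],s["world_from_camera"])
print(robot.tcp_to_grasp)
E
```

```text
pics
{'time': 0.0, 'joint_positions': array([-1.03114009e-01,  8.79397180e-02,  1.37221592e+00,  3.22918669e-06,
        1.68361604e+00, -1.03135654e-01]), 'qvel': array([-0.00014162, -0.00026833,  0.00105364,  0.00026422, -0.00043518,
        0.00093089]), 'joint_torque': array([ 1.28542815e-03, -3.40182602e+01, -3.02423716e+01,  7.18220207e-02,
        3.29729996e-02, -1.13141955e-04]), 'tool_pos': array([5.49455925e-01, 4.51083532e-05, 2.04331994e-01]), 'ee_rot': array([-1.67540487,  1.56861731,  3.03700612]), 'wrist_force': array([ 0.00416174,  0.07507865, -0.49309533]), 'wrist_torque': array([-0.04126211,  0.00137002,  0.01046756]), 'width': 0.09428430183467083}
scene [[519.25003434   0.         316.38603321]
 [  0.         519.25003434 237.10046088]
 [  0.           0.           1.        ]] 0.00697604910718148 [[ 0.41243666 -0.46696466  0.78220203 -0.18368623]
 [-0.91064381 -0.18779078  0.36805227 -0.6091162 ]
 [-0.02497708 -0.86410568 -0.50269027  0.52395433]
 [ 0.          0.          0.          1.        ]]
side [[496.53562147   0.         320.34601953]
 [  0.         496.53562147 244.3471585 ]
 [  0.           0.           1.        ]] -0.029608319986045246 [[-0.90254141 -0.17431348  0.39374334  0.15710642]
 [-0.43051597  0.34689426 -0.83325889  0.42018193]
 [ 0.00866095 -0.92156344 -0.38813117  0.40127927]
 [ 0.          0.          0.          1.        ]]
wrist [[399.68779425   0.         316.2137542 ]
 [  0.         399.68779425 236.627806  ]
 [  0.           0.           1.        ]] -0.05104525282217085 [[ 9.99996861e-01 -1.61740263e-04 -2.50025870e-03  5.51086137e-01]
 [-7.78820966e-04 -9.68544132e-01 -2.48840626e-01  7.31917939e-02]
 [-2.38136334e-03  2.48841792e-01 -9.68541218e-01  3.83621176e-01]
 [ 0.00000000e+00  0.00000000e+00  0.00000000e+00  1.00000000e+00]]
0.0188
```

View pics/scene0.png

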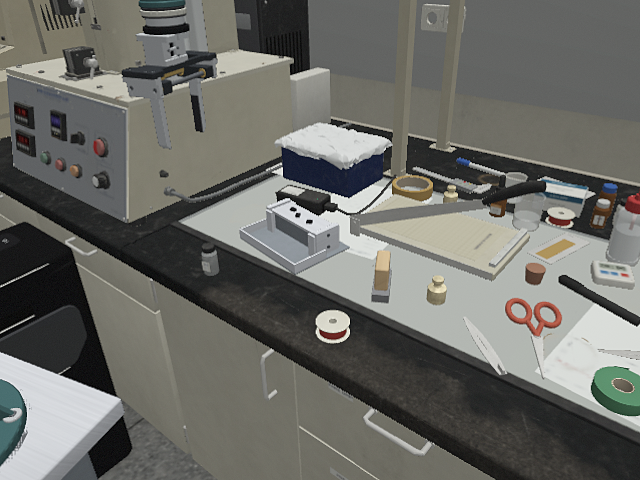

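View pics/side0.png

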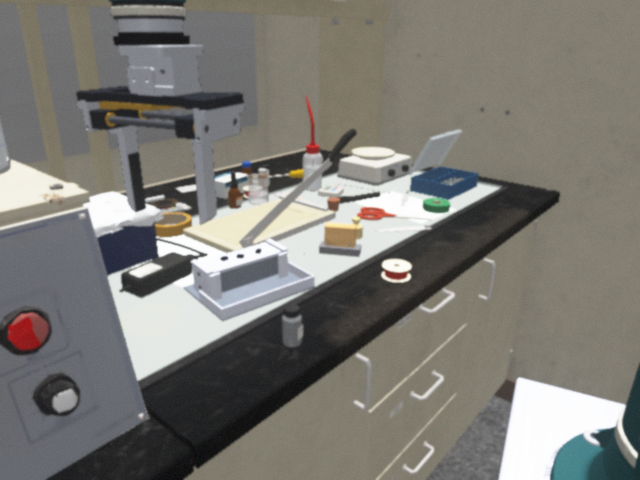

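View pics/wrist0.png

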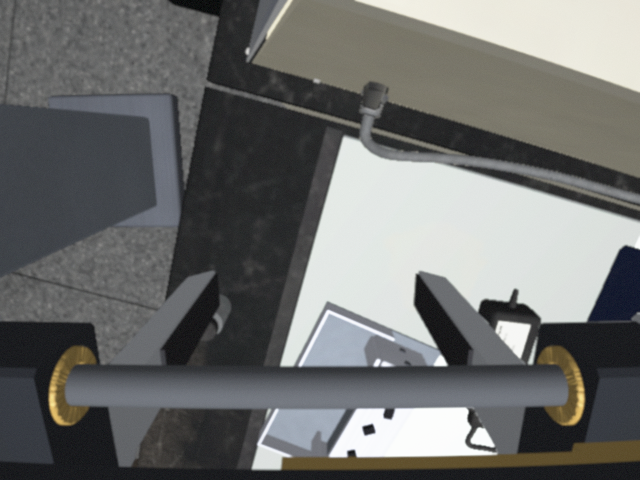

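```bash
cat > h.py <<'E'
import numpy as np, cv2
from bench import robot
def snap(n,tag):
    s=robot.snapshot(n); im=s["image"][:,:,::-1].copy()
    cv2.imwrite(f"pics/{n}{tag}.png",im)
    np.savez(f"pics/{n}{tag}.npz",K=s["intrinsics"],k1=s["k1"],T=s["world_from_camera"],im=im)
def load(n,tag): return np.load(f"pics/{n}{tag}.npz")
def ray(c,uv):
    uv=np.asarray(uv,float).reshape(1,1,2)
    d=np.array([float(c["k1"]),0,0,0,0])
    p=cv2.undistortPoints(uv,c["K"],d)[0,0]
    T=c["T"]; v=T[:3,:3]@np.array([p[0],p[1],1]); return T[:3,3],v/np.linalg.norm(v)
def onz(c,uv,z):
    o,v=ray(c,uv); return o+v*(z-o[2])/v[2]
def tri(c1,a,c2,b):
    o1,v1=ray(c1,a);o2,v2=ray(c2,b)
    A=np.stack([v1,-v2],1); t=np.linalg.lstsq(A,o2-o1,rcond=None)[0]
    p=o1+t[0]*v1;q=o2+t[1]*v2
    return (p+q)/2,np.linalg.norm(p-q)
def proj(c,P):
    T=np.linalg.inv(c["T"]); 
    return cv2.projectPoints(np.asarray(P,float).reshape(-1,3),cv2.Rodrigues(T[:3,:3])[0],T[:3,3],c["K"],np.array([float(c["k1"]),0,0,0,0]))[0][:,0]
def crop(n,tag,x0,y0,x1,y1,f,out):
    im=load(n,tag)["im"][y0:y1,x0:x1]
    cv2.imwrite(f"pics/{out}.png",cv2.resize(im,None,fx=f,fy=f,interpolation=cv2.INTER_CUBIC))
E
python3 - <<'E'
from h import *
for n in ["scene","side","wrist"]: snap(n,"a")
crop("scene","a",180,170,360,290,4.4,"c1")
crop("side","a",170,220,330,340,5,"c2")
crop("scene","a",300,230,480,350,4.4,"c3")
crop("side","a",270,200,430,320,5,"c4")
E
```

```text
(no output)
```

View pics/c1.png

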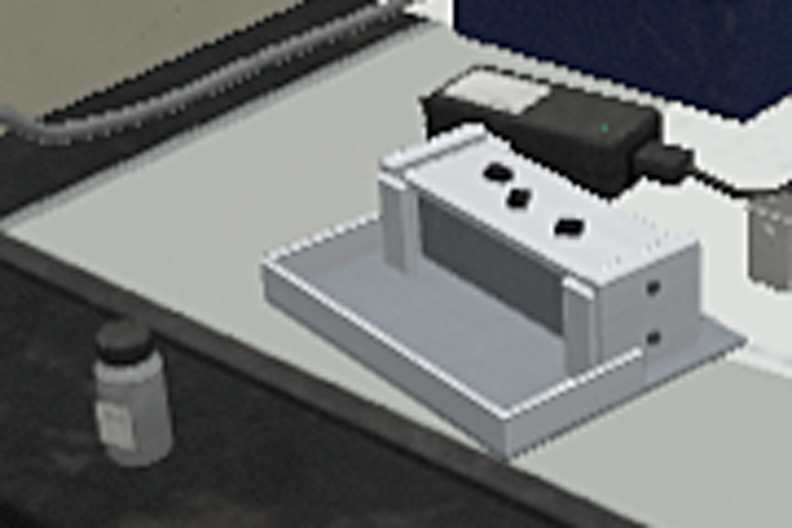

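View pics/c2.png

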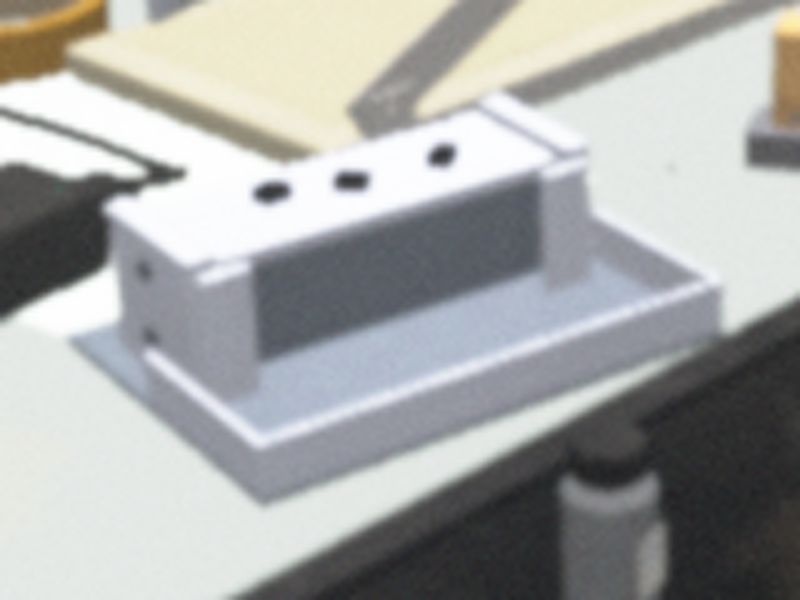

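View pics/c3.png

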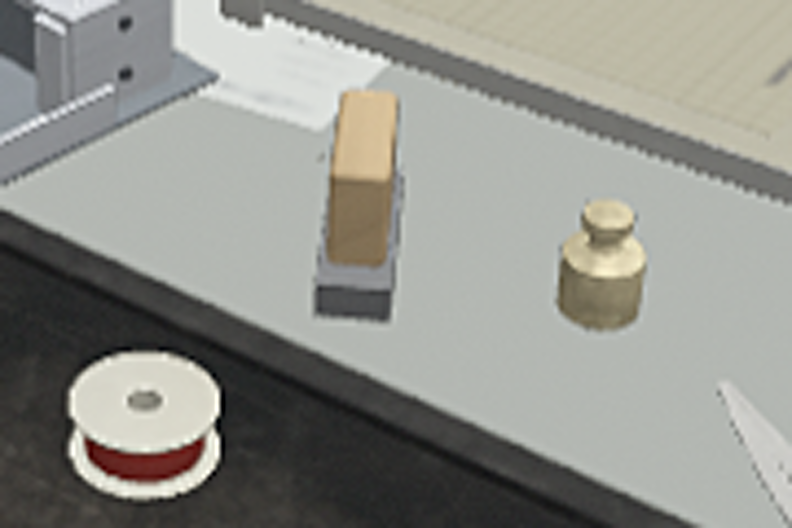

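View pics/c4.png

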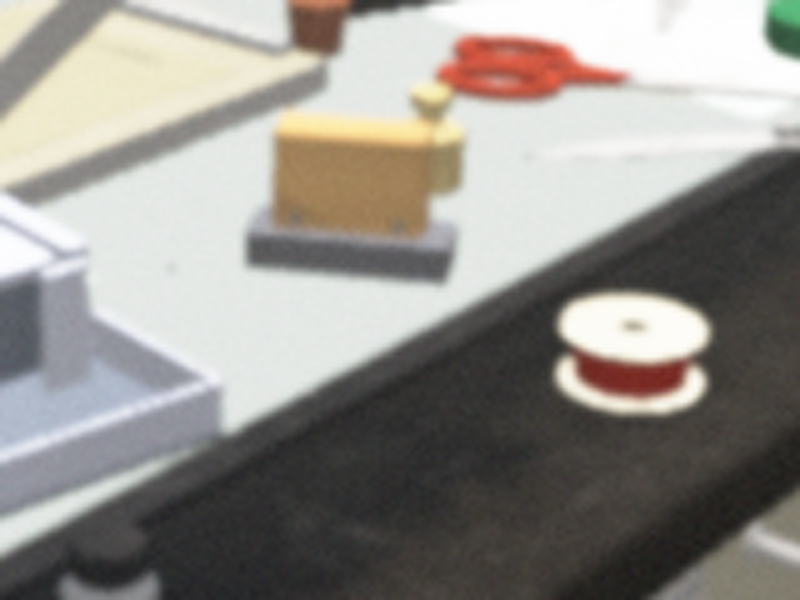

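```bash
python3 - <<'E'
from h import *
np.set_printoptions(precision=4,suppress=True)
S=load("scene","a");D=load("side","a")
s1=lambda u,v:(180+(u+.5)/4.4-.5,170+(v+.5)/4.4-.5)
d2=lambda u,v:(170+(u+.5)/5-.5,220+(v+.5)/5-.5)
s3=lambda u,v:(300+(u+.5)/4.4-.5,230+(v+.5)/4.4-.5)
d4=lambda u,v:(270+(u+.5)/5-.5,200+(v+.5)/5-.5)
P={"A":(s1(507,413),d2(718,286)),"B":(s1(265,264),d2(262,440)),
"Abot":(s1(510,460),d2(718,335)),"Bbot":(s1(268,300),d2(265,502)),
"fl+":(s1(745,341),None),
"cheekFarTop":(s1(697,240),d2(497,95)),
"c1":(s1(568,227),d2(442,155)),"c2":(s1(518,198),d2(351,181)),"c3":(s1(498,172),d2(271,191)),
"gripTopNearR":(s3(390,180),d4(428,123)),"gripTopNearL":(s3(330,178),None),
}
for k,(a,b) in P.items():
    if b: print(k,*tri(S,a,D,b))
for k,p in {"footFrontR":(391,319),"footFrontL":(315,312)}.items(): print(k,onz(S,s3(*p),0.0076))
for k,p in {"gripTop nearL":(331,179),"nearR":(391,180),"farL":(342,91),"farR":(397,95)}.items(): print(k,onz(S,s3(*p),0.0656))
for k,p in {"footR":(445,282),"footL":(249,266)}.items(): print(k,onz(D,d4(*p),0.0076))
for k,p in {"gripTop R":(428,122),"L":(276,114)}.items(): print(k,onz(D,d4(*p),0.0656))
E
```

```text
A [ 0.4872 -0.2499  0.0287] 0.002552307252426509
B [ 0.5592 -0.0945  0.029 ] 0.0024536327397803414
Abot [ 0.4868 -0.251   0.0084] 0.00036365078181367795
Bbot [ 0.5595 -0.0934  0.0091] 0.0008453621123880719
cheekFarTop [ 0.5939 -0.2883  0.0625] 0.0014559046375134863
c1 [ 0.583  -0.2336  0.0628] 0.0006829928734845853
c2 [ 0.5988 -0.2021  0.0627] 0.0003870190901842734
c3 [ 0.6174 -0.1831  0.063 ] 0.0004005526201530572
gripTopNearR [ 0.4799 -0.4209  0.0647] 0.0023460019421482846
footFrontR [ 0.4728 -0.4258  0.0076]
footFrontL [ 0.4661 -0.3986  0.0076]
gripTop nearL [ 0.4692 -0.4019  0.0656]
nearR [ 0.4767 -0.4218  0.0656]
farL [ 0.5276 -0.3864  0.0656]
farR [ 0.5327 -0.4065  0.0656]
footR [ 0.4651 -0.4058  0.0076]
footL [ 0.5397 -0.3856  0.0076]
gripTop R [ 0.481  -0.4222  0.0656]
L [ 0.5373 -0.4037  0.0656]
```

```bash
cat >> h.py <<'E'
from scipy.spatial.transform import Rotation as Ro
def Rm(o=None):
    o=o or robot.get_obs(); return Ro.from_euler("xyz",o["ee_rot"]).as_matrix()
def st():
    o=robot.get_obs(); R=Rm(o); y=R[:,1]
    print("t %.2f tcp"%o["time"],o["tool_pos"].round(4),"yawY %.2f"%np.degrees(np.arctan2(y[1],y[0])),"f",o["wrist_force"].round(2),"w %.4f"%o["width"],"q6 %.2f"%o["joint_positions"][5], "j",o["joint_positions"].round(2))
    return o,R
H0=np.array([0.604,-0.2096]);HY=np.radians(65.2)
def toH(p):
    c,s=np.cos(HY),np.sin(HY);d=np.asarray(p)[:2]-H0;return np.array([c*d[0]+s*d[1],-s*d[0]+c*d[1]])
def fromH(p):
    c,s=np.cos(HY),np.sin(HY);return H0+np.array([c*p[0]-s*p[1],s*p[0]+c*p[1]])
def rel(target,R=None,cur=None):
    "shift in tool axes to world target"
    o=robot.get_obs(); R=Rm(o) if R is None else R
    return R.T@(np.asarray(target)-(o["tool_pos"] if cur is None else cur))
E
python3 - <<'E'
from h import *
np.set_printoptions(precision=4,suppress=True)
o,R=st();print(R)
W=load("wrist","a")
for uv in [(640,183),(250,62),(370,105),(215,85)]: print(uv,onz(W,uv,0.0),onz(W,uv,.27))
for p in [(.583,-.2336),(.5988,-.2021),(.6174,-.1831)]: print(toH(p))
# scraper approach
t=[0.505,-0.405,0.2]; print(rel(t))
E
```

```text
t 0.30 tcp [0.5498 0.     0.2051] yawY 0.00 f [0.12 0.07 0.36] w 0.0937 q6 -0.10 j [-0.1   0.09  1.37  0.    1.68 -0.1 ]
[[-0.0007  1.      0.    ]
 [ 0.0001  0.     -1.    ]
 [-1.     -0.0007 -0.0001]]
(640, 183) [0.8723 0.0293 0.    ] [0.6466 0.0602 0.27  ]
(250, 62) [0.491 0.137 0.   ] [0.5333 0.0922 0.27  ]
(370, 105) [0.6001 0.0995 0.    ] [0.5657 0.081  0.27  ]
(215, 85) [0.4582 0.1175 0.    ] [0.5235 0.0864 0.27  ]
[-0.0306  0.009 ]
[0.0046 0.0079]
[ 0.0297 -0.001 ]
[ 0.0051 -0.0448  0.405 ]
```

Call:
{"api": "send_rows", "payload": {
  "increments": [
    [1,0,0.0108,0.042,0.087],
    [1,0,0.0216,0.084,0.174],
    [1,0,0.0324,0.126,0.26],
    [1,0,0.043,0.168,0.35],
    [1,0,0.054,0.2096,0.433]
  ]
}}

```text
time: 0.72
tool_pos: [0.6021, -0.2035, 0.2055]
ee_rot: [2.236, 1.571, 0.228]
wrist_force: [1.5, 0.0, 0.6]
width: 0.0938
```

Call:
{"api": "send_rows", "payload": {
  "increments": [
    [1,0,0,0,0],
    [1,0,0,0,0],
    [1,0,0,0,0],
    [1,0,0,0,0]
  ]
}}

```text
time: 1.05
tool_pos: [0.6019, -0.2004, 0.2058]
ee_rot: [2.885, 1.57, 0.883]
wrist_force: [1.0, 0.3, -0.2]
width: 0.0941
```

```bash
python3 - <<'E'
from h import *
st(); snap("wrist","b"); crop("wrist","b",180,60,460,400,2,"wb")
E
```

```text
t 1.05 tcp [ 0.6019 -0.2004  0.2058] yawY -24.70 f [ 0.97  0.34 -0.24] w 0.0941 q6 0.02 j [-0.41  0.28  1.15  0.    1.71  0.02]
```

View pics/wristb.png

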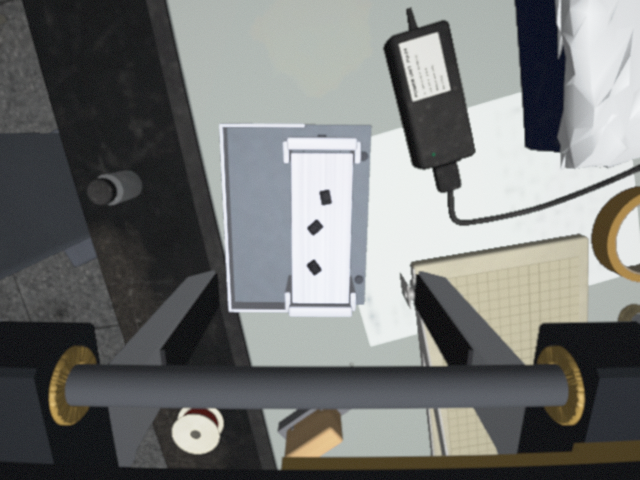

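```bash
python3 - <<'E'
from h import *
crop("wrist","b",210,110,390,330,2.7,"wb")
E
```

```text
(no output)
```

View pics/wb.png

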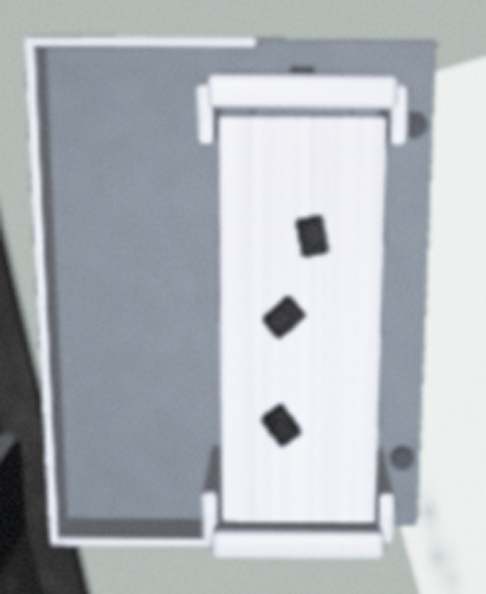

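```bash
python3 - <<'E'
from h import *
np.set_printoptions(precision=4,suppress=True)
W=load("wrist","b"); f=lambda u,v:(210+(u+.5)/2.7-.5,110+(v+.5)/2.7-.5)
C=[onz(W,f(*p),.0586)[:2] for p in [(219,117),(386,117),(222,522),(379,522)]]
C=np.array(C);print(C)
print("centre",C.mean(0),"len",np.linalg.norm((C[0]+C[1]-C[2]-C[3])/2),np.linalg.norm((C[0]+C[2]-C[1]-C[3])/2))
d=(C[0]+C[1]-C[2]-C[3]);print("yaw",np.degrees(np.arctan2(d[1],d[0])))
F=[onz(W,f(*p),z)[:2] for p,z in [((27,40),.0296),((54,545),.0296),((437,40),.0116),((415,524),.0116)]];F=np.array(F);print(F)
d=F[0]-F[1];print(np.degrees(np.arctan2(d[1],d[0])),np.linalg.norm(d));d=F[2]-F[3];print(np.degrees(np.arctan2(d[1],d[0])),np.linalg.norm(d))
c=C.mean(0);d=(C[0]+C[1]-C[2]-C[3]);a=np.arctan2(d[1],d[0])
for p in [(312,236),(284,317),(281,425)]:
    q=onz(W,f(*p),.0646)[:2]-c; print(np.cos(a)*q[0]+np.sin(a)*q[1],-np.sin(a)*q[0]+np.cos(a)*q[1])
cen=[];
for p in F: 
    q=p-c; print(np.cos(a)*q[0]+np.sin(a)*q[1],-np.sin(a)*q[0]+np.cos(a)*q[1])
E
```

```text
[[ 0.6085 -0.1386]
 [ 0.6535 -0.1593]
 [ 0.5532 -0.2559]
 [ 0.5998 -0.2774]]
centre [ 0.6038 -0.2078] len 0.1297042907887116 0.050453702245343214
yaw 65.15974310121993
[[ 0.5611 -0.0913]
 [ 0.4874 -0.2497]
 [ 0.6822 -0.1468]
 [ 0.6069 -0.3045]]
65.05289365046431 0.1747297385815115
64.48264174646398 0.17466898690579813
0.030123622580187352 -0.00292896437678819
0.005246832698203982 0.00542455288439629
-0.02941052550972749 0.006335301537288389
0.08781918885713123 0.08768823947507448
-0.08691024589061969 0.08801408835845256
0.08826670509229055 -0.04552594586558739
-0.08639008509917709 -0.04346181730575143
```

Call:
{"api": "send_rows", "payload": {
  "increments": [
    [1,0,0,0.038,0.1],
    [1,0,0,0.076,0.2],
    [1,0,0,0.114,0.3],
    [1,0,0,0.152,0.4],
    [1,0,0,0.19,0.5]
  ]
}}

```text
time: 1.52
tool_pos: [0.522, -0.3738, 0.2064]
ee_rot: [1.972, 1.569, -0.533]
wrist_force: [-0.7, -1.1, 0.0]
width: 0.094
```

```bash
sed -i 's/^H0=.*/H0=np.array([0.6038,-0.2083]);HY=np.radians(65.1)/' h.py; python3 - <<'E'
from h import *
st(); print(rel([.505,-.405,.206]))
E
```

```text
t 1.52 tcp [ 0.522  -0.3738  0.2064] yawY -53.56 f [-0.67 -1.15  0.01] w 0.0940 q6 0.22 j [-0.71  0.29  1.13  0.    1.72  0.22]
[0.00043047 0.01500487 0.03224716]
```

Call:
{"api": "send_rows", "payload": {
  "increments": [
    [1,0,0.005,0.01,0.1],
    [1,0,0.01,0.02,0.2],
    [1,0,0.015,0.032,0.3],
    [1,0,0.015,0.032,0.365],
    [1,0,0.015,0.032,0.365]
  ]
}}

```text
time: 1.93
tool_pos: [0.5056, -0.4046, 0.2061]
ee_rot: [2.384, 1.57, -0.485]
wrist_force: [0.2, 0.4, -0.8]
width: 0.0941
```

```bash
python3 - <<'E'
from h import *
st(); snap("wrist","c")
E
```

```text
t 1.93 tcp [ 0.5056 -0.4046  0.2061] yawY -74.37 f [ 0.24  0.38 -0.79] w 0.0941 q6 0.54 j [-0.76  0.31  1.11  0.    1.72  0.54]
```

View pics/wristc.png

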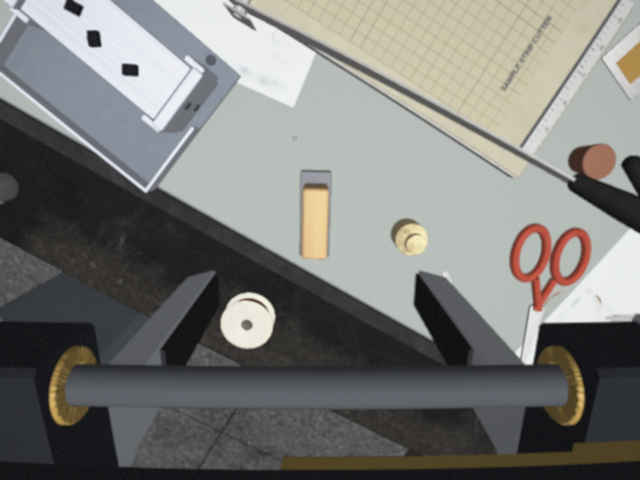

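```bash
cat > grip.py <<'E'
from h import *
def grip(tag,z):
    W=load("wrist",tag); im=W["im"]; hsv=cv2.cvtColor(im,cv2.COLOR_BGR2HSV)
    m=cv2.inRange(hsv,(8,70,200),(25,255,255))
    n,l,s,c=cv2.connectedComponentsWithStats(m)
    k=1+np.argmax(s[1:,4]);print(s[k],c[k])
    cnt=max(cv2.findContours((l==k).astype(np.uint8),cv2.RETR_EXTERNAL,cv2.CHAIN_APPROX_NONE)[0],key=len)
    P=np.array([onz(W,p[0],z)[:2] for p in cnt],np.float32)*1000
    r=cv2.minAreaRect(P);print(r); return r
E
python3 - <<'E'
from grip import *
grip("c",.0656); crop("wrist","c",270,150,450,290,4,"wc")
E
```

```text
[ 303  190   25   69 1625] [315.00184615 223.72738462]
((506.4609680175781, -402.515869140625), (57.4559211730957, 19.413490295410156), 14.098567962646484)
```

View pics/wc.png

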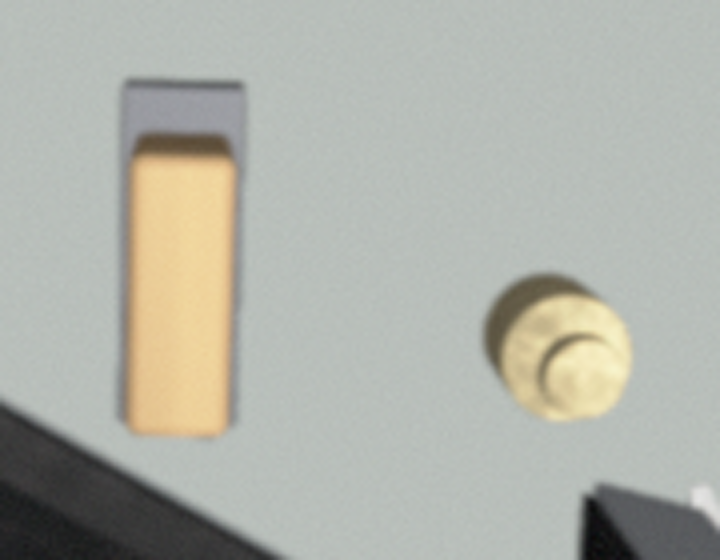

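```bash
python3 - <<'E'
from h import *
print(rel([.5065,-.4025,.036]).round(4))
E
```

```text
[ 0.1701 -0.0015 -0.001 ]
```

Call:
{"api": "send_rows", "payload": {
  "increments": [
    [0.1,0.02,-0.0015,-0.001,0.026],
    [0.1,0.04,-0.0015,-0.001,0.026],
    [0.1,0.06,-0.0015,-0.001,0.026],
    [0.1,0.08,-0.0015,-0.001,0.026],
    [0.1,0.1,-0.0015,-0.001,0.026]
  ]
}}

```text
time: 2.4
tool_pos: [0.5068, -0.4021, 0.1052]
ee_rot: [2.508, 1.57, -0.383]
wrist_force: [1.1, 0.1, 0.3]
width: 0.0646
```

```bash
python3 - <<'E'
from h import *
st();print(rel([.5065,-.4025,.036]).round(4)); snap("wrist","d");from grip import *;grip("d",.0656)
E
```

```text
t 2.40 tcp [ 0.5068 -0.4021  0.1052] yawY -75.61 f [1.14 0.06 0.27] w 0.0646 q6 0.56 j [-0.76  0.34  1.27  0.    1.53  0.56]
[0.0692 0.0003 0.0005]
[ 301  217   35   95 3181] [318.02577806 262.86733732]
((506.9605712890625, -402.3421325683594), (56.97727966308594, 19.568145751953125), 14.344755172729492)
```

View pics/wristd.png

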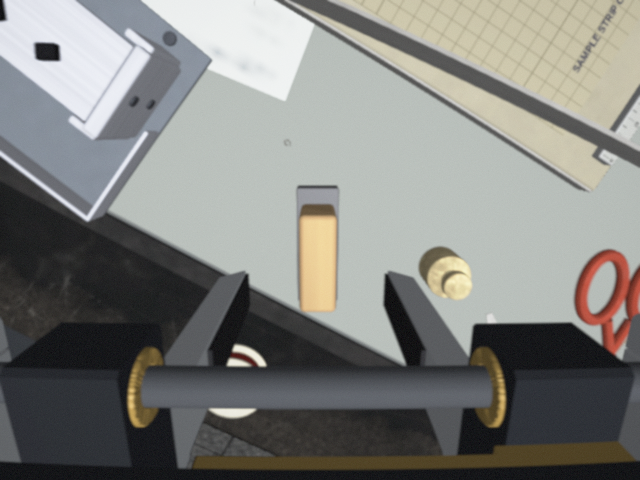

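Call:
{"api": "send_rows", "payload": {
  "increments": [
    [0.1,0.018,0,0,0],
    [0.0,0.036,0,0,0],
    [0.0,0.054,0,0,0],
    [0.0,0.069,0,0,0],
    [0.0,0.069,0,0,0]
  ]
}}

```text
time: 2.87
tool_pos: [0.5048, -0.4009, 0.0332]
ee_rot: [-1.038, 1.564, 2.353]
wrist_force: [-1.0, 1.0, -1.0]
width: 0.0467
```

Call:
{"api": "send_rows", "payload": {
  "increments": [
    [-1,0,0,0,0],
    [-1,0,0,0,0],
    [-1,0,0,0,0],
    [-1,0,0,0,0],
    [-1,0,0,0,0]
  ]
}}

```text
time: 3.28
tool_pos: [0.5068, -0.4041, 0.0383]
ee_rot: [2.271, 1.568, -0.623]
wrist_force: [-0.6, 0.9, 3.2]
width: 0.0217
```

```bash
python3 - <<'E'
from h import *
st()
E
```

```text
t 3.28 tcp [ 0.5068 -0.4041  0.0383] yawY -75.85 f [-0.57  0.89  3.19] w 0.0217 q6 0.56 j [-0.76  0.38  1.35  0.    1.41  0.56]
```

Call:
{"api": "send_rows", "payload": {
  "increments": [
    [-1,0,0,0,0],
    [-1,0,0,0,0],
    [-1,0,0,0,0]
  ]
}}

```text
time: 3.53
tool_pos: [0.5068, -0.4041, 0.0383]
ee_rot: [2.332, 1.568, -0.563]
wrist_force: [0.1, 1.2, 5.4]
width: 0.0214
```

Call:
{"api": "send_rows", "payload": {
  "increments": [
    [-1,-0.01,0,0,0],
    [-1,-0.02,0,0,0],
    [-1,-0.04,0,0,0],
    [-1,-0.07,0,0,0],
    [-1,-0.105,0,0,0]
  ]
}}

```text
time: 3.95
tool_pos: [0.5046, -0.4026, 0.1401]
ee_rot: [-0.968, 1.565, 2.42]
wrist_force: [0.3, -0.4, -1.7]
width: 0.0218
```

Call:
{"api": "send_rows", "payload": {
  "increments": [
    [-1,0,0,0,0],
    [-1,0,0,0,0],
    [-1,0,0,0,0]
  ]
}}

```text
time: 4.2
tool_pos: [0.5057, -0.4035, 0.1411]
ee_rot: [-0.839, 1.57, 2.549]
wrist_force: [-0.2, 0.1, -1.7]
width: 0.0224
```

```bash
python3 - <<'E'
from h import *
st(); snap("side","e"); snap("scene","e");crop("side","e",240,60,480,300,2.5,"se")
E
```

```text
t 4.20 tcp [ 0.5057 -0.4035  0.1411] yawY -75.86 f [-0.23  0.1  -1.71] w 0.0224 q6 0.56 j [-0.76  0.32  1.22 -0.    1.6   0.56]
```

View pics/se.png

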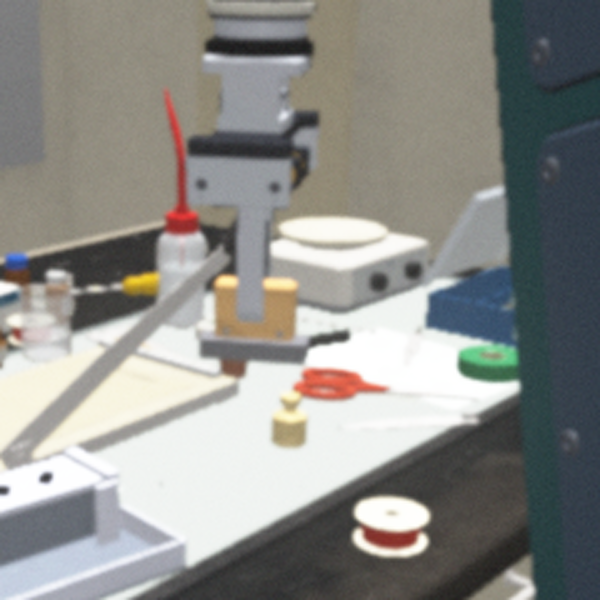

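```bash
python3 - <<'E'
from h import *
np.set_printoptions(precision=4,suppress=True)
st(); t=fromH([0,-.038]);print(t,rel([*t,.141]))
S=load("scene","e");D=load("side","e")
d=lambda u,v:(240+(u+.5)/2.5-.5,60+(v+.5)/2.5-.5)
crop("scene","e",330,100,510,290,3,"sce")
E
```

```text
t 4.30 tcp [ 0.505  -0.4028  0.1391] yawY -75.86 f [-0.37  0.14 -1.51] w 0.0218 q6 0.56 j [-0.76  0.32  1.22 -0.    1.6   0.56]
[ 0.6383 -0.2243] [-0.0018 -0.1405 -0.1728]
```

View pics/sce.png

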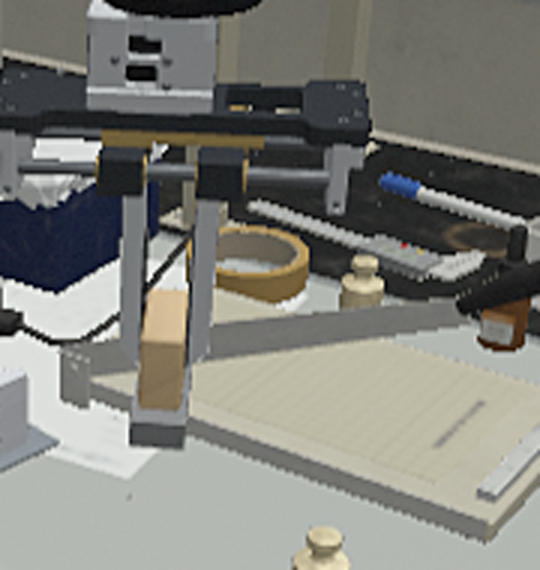

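Call:
{"api": "send_rows", "payload": {
  "increments": [
    [-1,-0.005,-0.014,-0.017,-0.09],
    [-1,-0.01,-0.028,-0.034,-0.18],
    [-1,-0.015,-0.042,-0.052,-0.27],
    [-1,-0.02,-0.056,-0.07,-0.36],
    [-1,-0.02,-0.07,-0.086,-0.45]
  ]
}}

```text
time: 4.72
tool_pos: [0.5726, -0.3136, 0.1603]
ee_rot: [-1.411, 1.569, 2.431]
wrist_force: [0.4, -0.1, -1.2]
width: 0.0222
```

```bash
python3 - <<'E'
from h import *
np.set_printoptions(precision=4,suppress=True)
st(); t=fromH([0,-.038]);print(t,rel([*t,.141]))
E
```

```text
t 4.72 tcp [ 0.5726 -0.3136  0.1603] yawY -49.82 f [ 0.36 -0.09 -1.21] w 0.0222 q6 0.28 j [-0.59  0.33  1.17  0.    1.64  0.28]
[ 0.6383 -0.2243] [ 0.0194 -0.0259 -0.1078]
```

Call:
{"api": "send_rows", "payload": {
  "increments": [
    [-1,0,-0.006,-0.026,-0.1],
    [-1,0,-0.012,-0.052,-0.2],
    [-1,0,-0.018,-0.078,-0.3],
    [-1,0,-0.026,-0.108,-0.4],
    [-1,0,-0.026,-0.108,-0.435]
  ]
}}

```text
time: 5.13
tool_pos: [0.6403, -0.2196, 0.1585]
ee_rot: [-2.274, 1.565, 2.009]
wrist_force: [-0.8, -0.1, -1.3]
width: 0.0218
```

Call:
{"api": "send_rows", "payload": {
  "increments": [
    [-1,0,0,0,0],
    [-1,0,0,0,0],
    [-1,0,0,0,0]
  ]
}}

```text
time: 5.38
tool_pos: [0.6376, -0.226, 0.1601]
ee_rot: [-1.365, 1.568, 2.907]
wrist_force: [0.9, 0.0, -1.8]
width: 0.0219
```

```bash
python3 - <<'E'
from h import *
np.set_printoptions(precision=4,suppress=True)
o,R=st(); print(toH(o["tool_pos"]))
snap("wrist","f");st()
E
```

```text
t 5.38 tcp [ 0.6376 -0.226   0.1601] yawY -25.26 f [ 0.9   0.03 -1.77] w 0.0219 q6 0.02 j [-0.42  0.38  1.1  -0.    1.66  0.02]
[-0.0019 -0.0381]
t 5.43 tcp [ 0.6376 -0.2263  0.1606] yawY -25.27 f [-0.4  -0.19 -1.37] w 0.0219 q6 0.02 j [-0.42  0.38  1.1  -0.    1.66  0.02]
```

View pics/wristf.png

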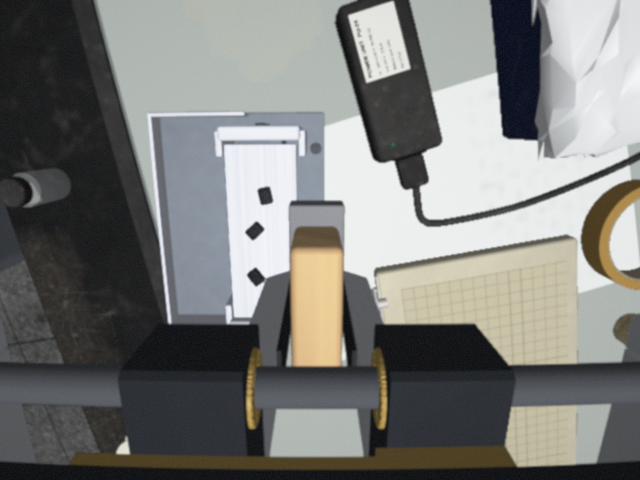

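```bash
python3 - <<'E'
from h import *
np.set_printoptions(precision=4,suppress=True)
crop("wrist","f",270,180,370,280,6,"wf")
W=load("wrist","f")
for z in (.142,.145,.148):
    a=onz(W,(289.5,203),z);b=onz(W,(344,204.5),z);m=(a+b)/2
    d=b-a;print(z,np.linalg.norm(d),"yaw",np.degrees(np.arctan2(d[1],d[0])),toH(m),"centre",toH(m)-[.04,0])
E
```

```text
0.142 0.027230631652074816 yaw -26.87213168957462 [ 0.0379 -0.0391] centre [-0.0021 -0.0391]
0.145 0.026816561261735358 yaw -26.872131689574633 [ 0.0384 -0.0392] centre [-0.0016 -0.0392]
0.148 0.026402490871395998 yaw -26.87213168957454 [ 0.0389 -0.0392] centre [-0.0011 -0.0392]
```

View pics/wf.png

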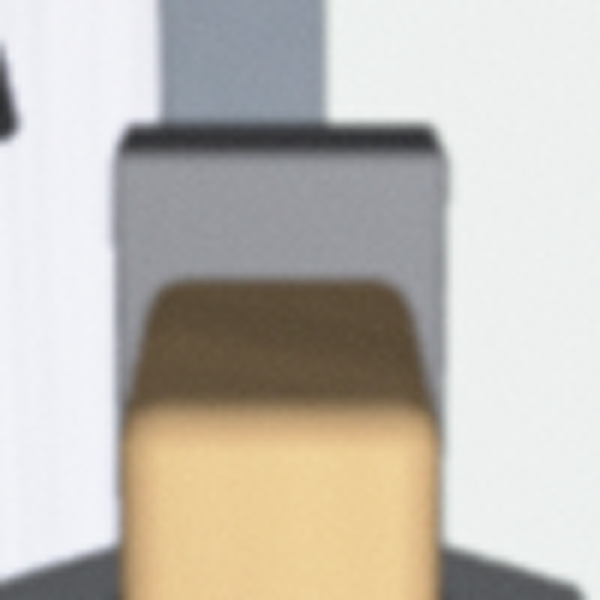

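Call:
{"api": "send_rows", "payload": {
  "increments": [
    [-1,0.015,0,-0.0025,-0.006],
    [-1,0.03,0,-0.0025,-0.006],
    [-1,0.045,0,-0.0025,-0.006],
    [-1,0.06,0,-0.0025,-0.006],
    [-1,0.06,0,-0.0025,-0.006]
  ]
}}

```text
time: 5.85
tool_pos: [0.6367, -0.2234, 0.097]
ee_rot: [-1.533, 1.563, 2.744]
wrist_force: [-0.4, 0.5, -2.0]
width: 0.0221
```

Call:
{"api": "send_rows", "payload": {
  "increments": [
    [-1,0,0,0,0],
    [-1,0,0,0,0],
    [-1,0,0,0,0]
  ]
}}

```text
time: 6.1
tool_pos: [0.6402, -0.224, 0.1034]
ee_rot: [1.605, 1.568, -0.399]
wrist_force: [0.0, 0.6, -0.9]
width: 0.022
```

```bash
python3 - <<'E'
from h import *
np.set_printoptions(precision=4,suppress=True)
for i,n in enumerate(["wrist","side","scene"]):
    o,R=st(); print(toH(o["tool_pos"])); snap(n,"g")
crop("side","g",170,200,330,320,5,"sg")
crop("scene","g",230,150,390,270,5,"scg")
E
```

```text
t 6.10 tcp [ 0.6402 -0.224   0.1034] yawY -24.85 f [ 0.03  0.65 -0.87] w 0.0220 q6 0.01 j [-0.42  0.41  1.19  0.    1.55  0.01]
[ 0.0011 -0.0396]
t 6.15 tcp [ 0.6402 -0.2239  0.1034] yawY -24.84 f [-0.7   0.33 -1.15] w 0.0219 q6 0.01 j [-0.42  0.41  1.19  0.    1.55  0.01]
[ 0.0012 -0.0396]
t 6.20 tcp [ 0.6402 -0.2237  0.1032] yawY -24.83 f [ 0.03 -0.15 -0.77] w 0.0219 q6 0.01 j [-0.42  0.41  1.19 -0.    1.55  0.01]
[ 0.0013 -0.0395]
```

View pics/sg.png

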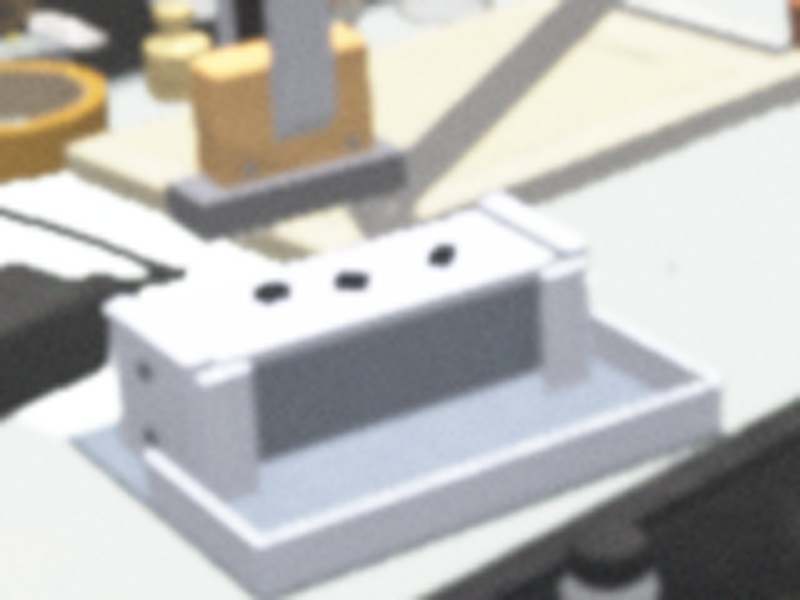

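View pics/scg.png

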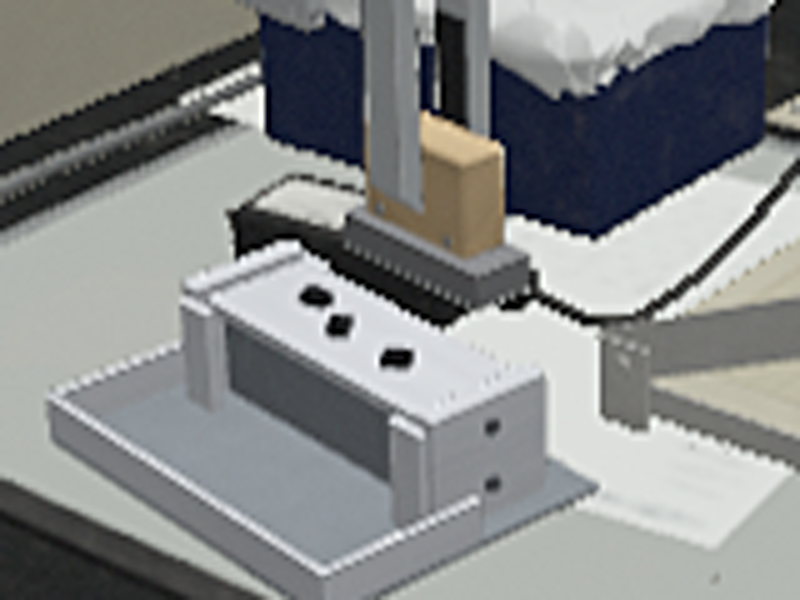

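View pics/wristg.png

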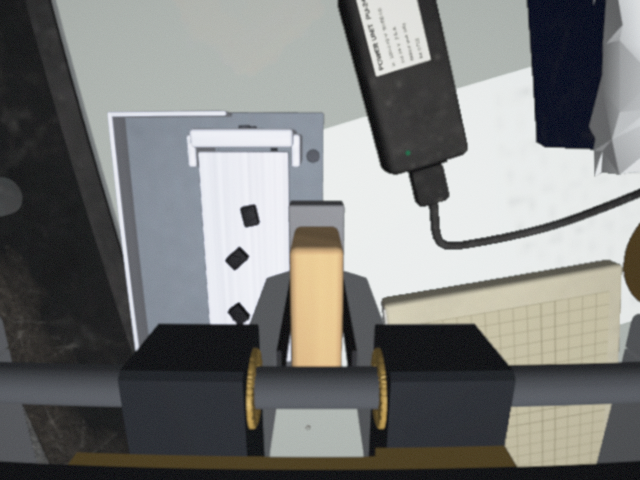

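```bash
python3 - <<'E'
from h import *
np.set_printoptions(precision=4,suppress=True)
S=load("scene","g");D=load("side","g")
s=lambda u,v:(230+(u+.5)/5-.5,150+(v+.5)/5-.5)
d=lambda u,v:(170+(u+.5)/5-.5,200+(v+.5)/5-.5)
for a,b in [((470,308),(403,191)),((347,236),(213,237))]:
    p,e=tri(S,s(*a),D,d(*b));print(p,e,toH(p))
# panel front edge corners reference: panel top +y edge at right
for a,b in [((398,357),(442,255)),((340,325),(351,281)),((317,297),(271,292))]:
    p,e=tri(S,s(*a),D,d(*b));print("chip",p,e,toH(p))
W=load("wrist","g")
for z in (.088,.09):
    m=(onz(W,(289.5,205),z)+onz(W,(344,205.5),z))/2; print(toH(m))
E
```

```text
[ 0.6101 -0.2523  0.0744] 0.0008889555910127913 [-0.0373 -0.0243]
[ 0.6415 -0.1853  0.0775] 0.001040828893830731 [ 0.0367 -0.0245]
chip [ 0.5836 -0.2342  0.0627] 6.126725662541937e-05 [-0.032   0.0074]
chip [ 0.5991 -0.2025  0.0625] 0.00022799904797906866 [0.0033 0.0067]
chip [ 0.6176 -0.1834  0.0623] 0.0005572963380373828 [ 0.0284 -0.002 ]
[ 0.0406 -0.0404]
[ 0.041  -0.0404]
```

Call:
{"api": "send_rows", "payload": {
  "increments": [
    [-1,0.004,0,0.001,0],
    [-1,0.008,0,0.001,0],
    [-1,0.013,0,0.001,0],
    [-1,0.013,0,0.001,0]
  ]
}}

```text
time: 6.58
tool_pos: [0.6384, -0.2238, 0.0866]
ee_rot: [-1.598, 1.568, 2.682]
wrist_force: [0.8, -0.1, -1.5]
width: 0.0216
```

Call:
{"api": "send_rows", "payload": {
  "increments": [
    [-1,0,0,0,0],
    [-1,0,0,0,0]
  ]
}}

```text
time: 6.75
tool_pos: [0.639, -0.224, 0.0882]
ee_rot: [-1.587, 1.57, 2.692]
wrist_force: [-0.4, 0.1, -1.9]
width: 0.0221
```

```bash
python3 - <<'E'
from h import *
np.set_printoptions(precision=4,suppress=True)
for i,n in enumerate(["side","scene"]):
    o,R=st(); print(toH(o["tool_pos"])); snap(n,"i")
crop("side","i",170,200,330,320,5,"si")
crop("scene","i",230,150,390,270,5,"sci")
E
```

```text
t 6.75 tcp [ 0.639  -0.224   0.0882] yawY -24.80 f [-0.4   0.11 -1.89] w 0.0221 q6 0.01 j [-0.42  0.41  1.21  0.    1.52  0.01]
[ 0.0006 -0.0385]
t 6.80 tcp [ 0.6391 -0.2241  0.0885] yawY -24.81 f [ 0.88  0.41 -1.4 ] w 0.0219 q6 0.01 j [-0.42  0.41  1.21  0.    1.52  0.01]
[ 0.0005 -0.0387]
```

View pics/si.png

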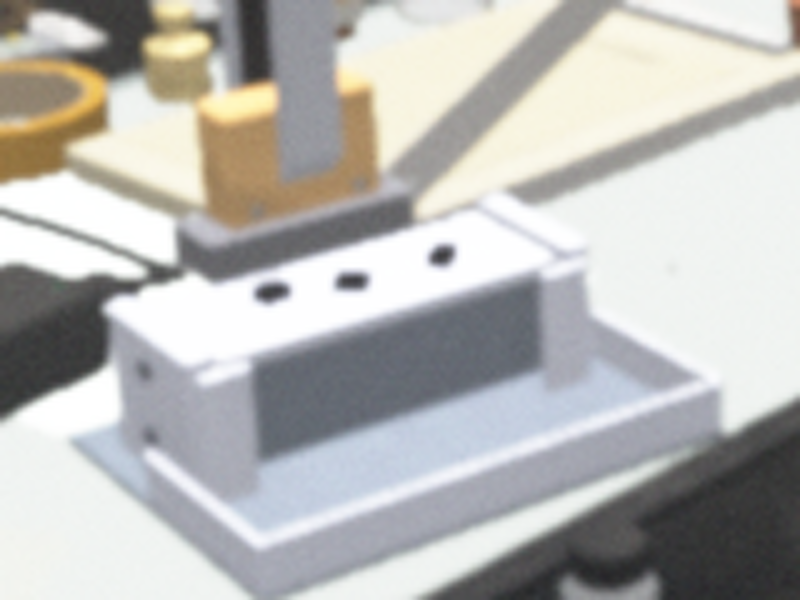

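View pics/sci.png

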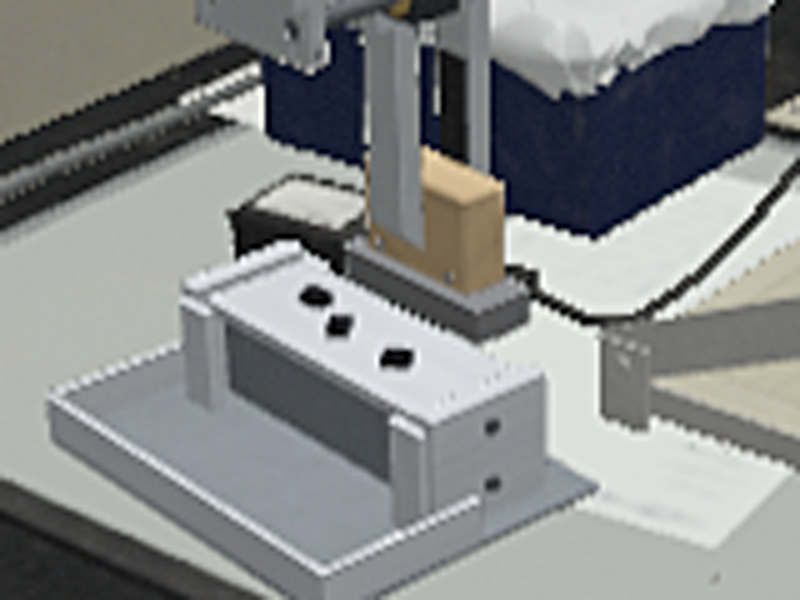

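```bash
python3 - <<'E'
from h import *
np.set_printoptions(precision=4,suppress=True)
S=load("scene","i");D=load("side","i")
s=lambda u,v:(230+(u+.5)/5-.5,150+(v+.5)/5-.5)
d=lambda u,v:(170+(u+.5)/5-.5,200+(v+.5)/5-.5)
for a,b in [((473,341),(411,226)),((350,270),(215,278)),((373,241),(257,211)),((450,275),(361,187))]:
    p,e=tri(S,s(*a),D,d(*b));print(p,e,toH(p))
crop("side","i",195,225,265,265,11,"x1");crop("scene","i",290,195,345,225,14,"x2")
E
```

```text
[ 0.6086 -0.2539  0.0611] 0.00039697858417374777 [-0.0393 -0.0236]
[ 0.6422 -0.1856  0.0623] 0.0008899404909420465 [ 0.0368 -0.0253]
[ 0.6341 -0.2005  0.082 ] 0.00012541726097611616 [ 0.0198 -0.0242]
[ 0.6194 -0.2397  0.0801] 0.0018484549207443879 [-0.0219 -0.0274]
```

View pics/x1.png

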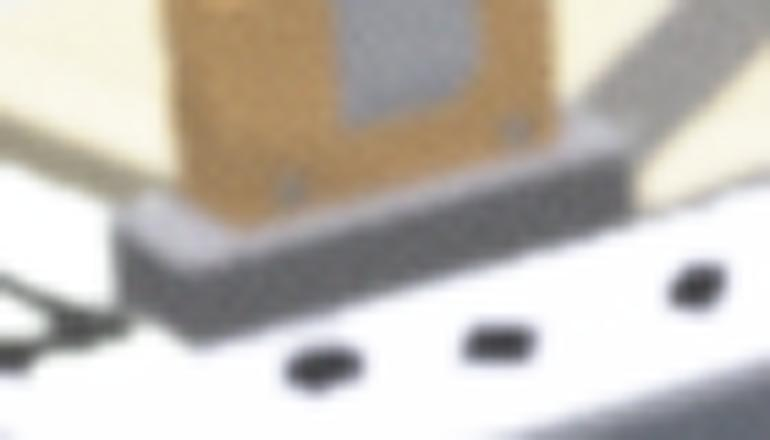

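View pics/x2.png

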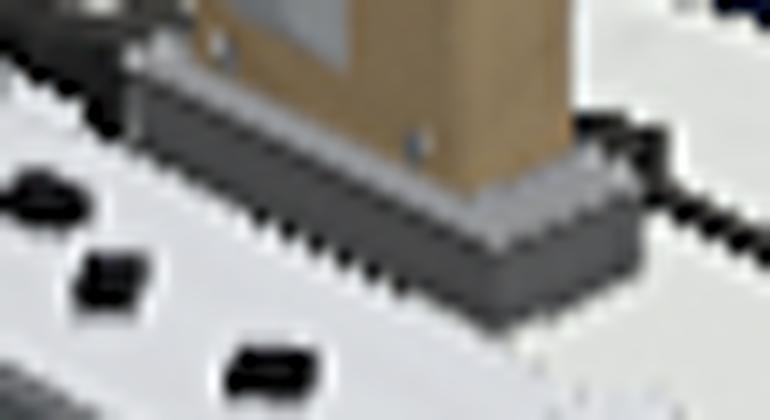

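Call:
{"api": "send_rows", "payload": {
  "increments": [
    [-1,0.001,-0.004,0,0],
    [-1,0.001,-0.008,0,0],
    [-1,0.001,-0.012,0,0],
    [-1,0.001,-0.016,0,0],
    [-1,0.001,-0.02,0,0]
  ]
}}

```text
time: 7.27
tool_pos: [0.6326, -0.2215, 0.0946]
ee_rot: [1.578, 1.535, -0.426]
wrist_force: [20.9, -10.1, 1.6]
width: 0.0225
```

```bash
python3 - <<'E'
from h import *
o,R=st(); print(toH(o["tool_pos"])); snap("side","j");crop("side","j",195,225,265,265,11,"x1")
E
```

```text
t 7.27 tcp [ 0.6326 -0.2215  0.0946] yawY -24.85 f [ 20.93 -10.11   1.56] w 0.0225 q6 0.01 j [-0.42  0.37  1.25 -0.    1.48  0.01]
[ 0.00015553 -0.03169305]
```

View pics/x1.png

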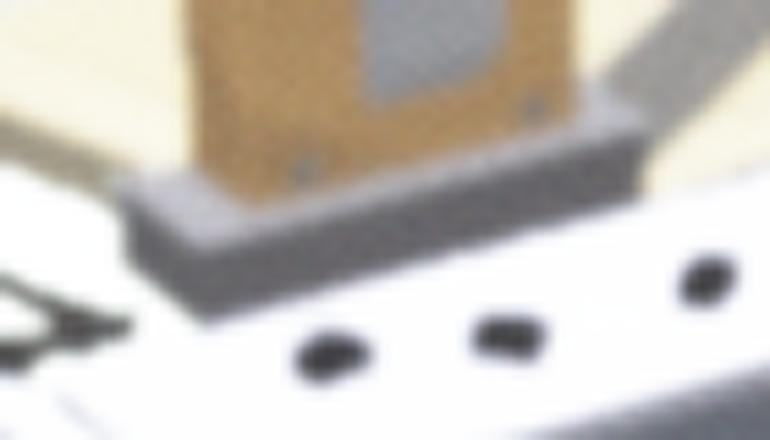

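Call:
{"api": "send_rows", "payload": {
  "increments": [
    [-1,-0.002,0.01,0,0],
    [-1,-0.005,0.02,0,0],
    [-1,-0.01,0.02,0,0],
    [-1,-0.01,0.02,0,0],
    [-1,-0.01,0.02,0,0]
  ]
}}

```text
time: 7.73
tool_pos: [0.6386, -0.2238, 0.0977]
ee_rot: [-1.686, 1.57, 2.593]
wrist_force: [-1.2, 0.6, -1.8]
width: 0.0222
```

```bash
python3 - <<'E'
from h import *
for n in ["side","scene","wrist"]:
    o,R=st(); print(toH(o["tool_pos"])); snap(n,"k")
crop("side","k",170,200,330,320,5,"sk")
crop("scene","k",230,150,390,270,5,"sck")
E
```

```text
t 7.73 tcp [ 0.6386 -0.2238  0.0977] yawY -24.80 f [-1.17  0.6  -1.78] w 0.0222 q6 0.01 j [-0.42  0.41  1.19  0.    1.54  0.01]
[ 0.00056238 -0.03813852]
t 7.78 tcp [ 0.6385 -0.2237  0.0974] yawY -24.80 f [-0.53  0.99 -1.43] w 0.0216 q6 0.01 j [-0.42  0.41  1.2   0.    1.54  0.01]
[ 0.00060286 -0.03792596]
t 7.83 tcp [ 0.6384 -0.2237  0.0972] yawY -24.80 f [ 0.59 -0.33 -1.63] w 0.0216 q6 0.01 j [-0.42  0.41  1.2   0.    1.54  0.01]
[ 0.00059416 -0.03782011]
```

View pics/sk.png

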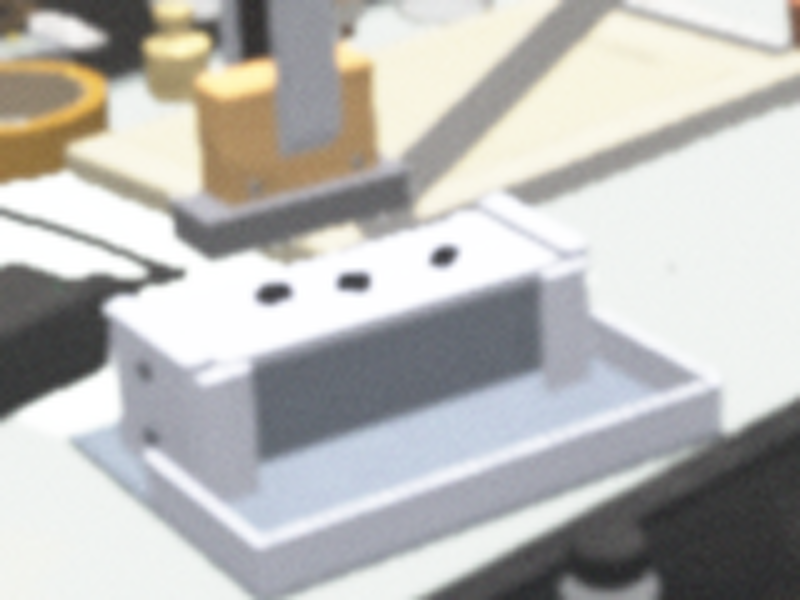

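View pics/sck.png

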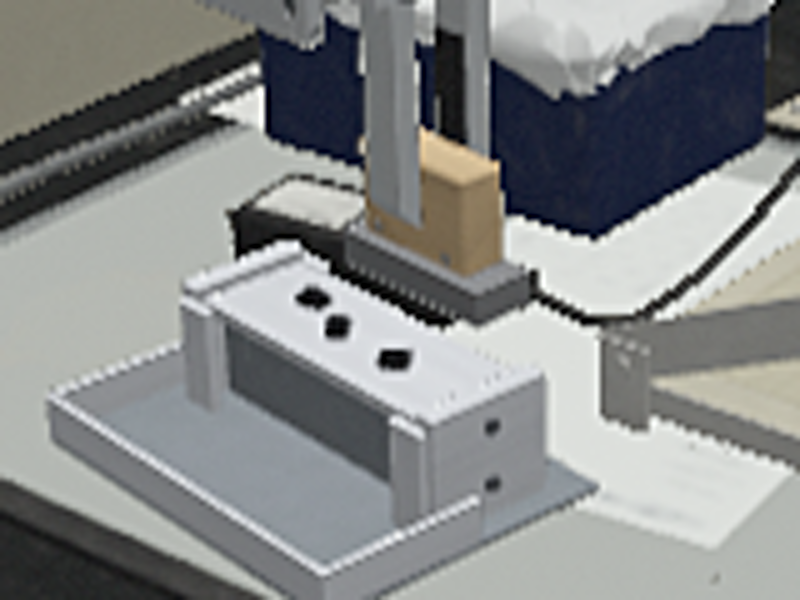

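View pics/wristk.png

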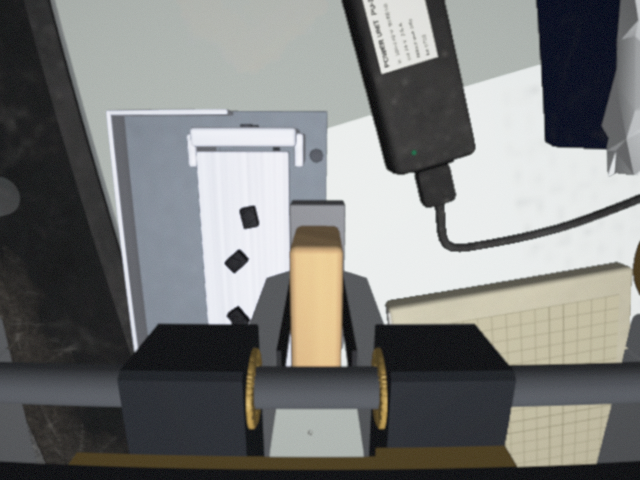

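Call:
{"api": "send_rows", "payload": {
  "increments": [
    [-1,0,-0.005,0,0],
    [-1,0,-0.01,0,0],
    [-1,0.003,-0.01,0,0],
    [-1,0.005,-0.01,0,0],
    [-1,0.005,-0.01,0,0]
  ]
}}

```text
time: 8.3
tool_pos: [0.6295, -0.2197, 0.0917]
ee_rot: [-1.56, 1.57, 2.72]
wrist_force: [-0.5, -0.5, -2.0]
width: 0.022
```

Call:
{"api": "send_rows", "payload": {
  "increments": [
    [-1,0,0,0,0],
    [-1,0.001,0,0,0],
    [-1,0.001,0,0,0]
  ]
}}

```text
time: 8.55
tool_pos: [0.6301, -0.2199, 0.0913]
ee_rot: [-2.373, 1.571, 1.907]
wrist_force: [-0.5, 0.4, -1.4]
width: 0.0219
```

Call:
{"api": "send_rows", "payload": {
  "increments": [
    [-1,0.001,0,0,0],
    [-1,0.001,0,0,0]
  ]
}}

```text
time: 8.72
tool_pos: [0.6302, -0.22, 0.0906]
ee_rot: [1.724, 1.57, -0.28]
wrist_force: [-0.3, 0.3, -1.3]
width: 0.0218
```

```bash
python3 - <<'E'
from h import *
for n in ["side","scene"]:
    o,R=st(); print(toH(o["tool_pos"])); snap(n,"l")
crop("side","l",195,225,265,265,11,"x1");crop("scene","l",280,195,345,225,12,"x2")
E
```

```text
t 8.72 tcp [ 0.6302 -0.22    0.0906] yawY -24.81 f [-0.31  0.32 -1.29] w 0.0218 q6 0.01 j [-0.42  0.39  1.23  0.    1.52  0.01]
[ 0.00048558 -0.0288917 ]
t 8.77 tcp [ 0.6302 -0.22    0.0906] yawY -24.81 f [-0.38  0.38 -0.8 ] w 0.0219 q6 0.01 j [-0.42  0.39  1.23 -0.    1.52  0.01]
[ 0.00046346 -0.02884498]
```

View pics/x1.png

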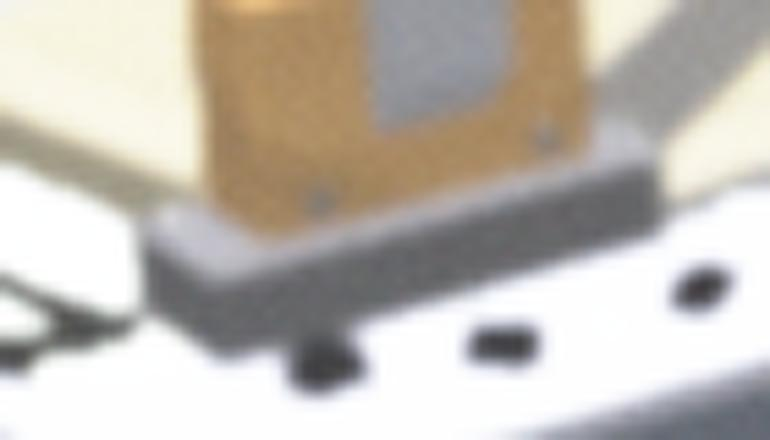

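View pics/x2.png

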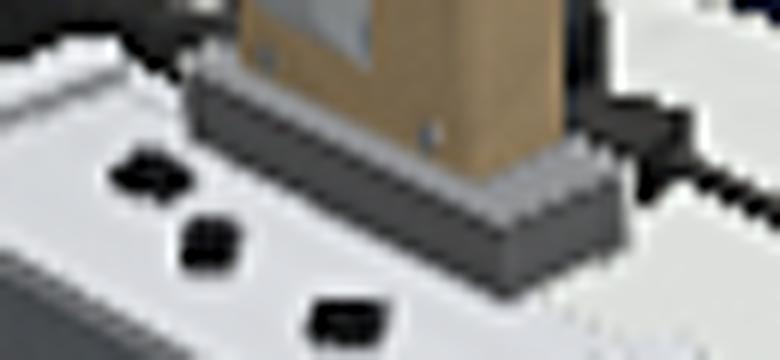

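Call:
{"api": "send_rows", "payload": {
  "increments": [
    [-1,0,-0.004,0,0],
    [-1,0,-0.008,0,0],
    [-1,0,-0.012,0,0],
    [-1,0,-0.016,0,0]
  ]
}}

```text
time: 9.15
tool_pos: [0.6151, -0.213, 0.0906]
ee_rot: [1.657, 1.571, -0.347]
wrist_force: [0.3, 0.1, -0.8]
width: 0.0216
```

```bash
python3 - <<'E'
from h import *
for n in ["side","scene"]:
    o,R=st(); print(toH(o["tool_pos"])); snap(n,"m")
crop("side","m",195,225,265,265,11,"x1");crop("scene","m",260,195,345,235,9,"x2")
E
```

```text
t 9.15 tcp [ 0.6151 -0.213   0.0906] yawY -24.80 f [ 0.32  0.09 -0.81] w 0.0216 q6 0.01 j [-0.42  0.35  1.28  0.    1.51  0.01]
[ 0.00048807 -0.01218693]
t 9.20 tcp [ 0.6144 -0.2126  0.0906] yawY -24.80 f [-0.47  0.99 -0.83] w 0.0219 q6 0.01 j [-0.42  0.35  1.28  0.    1.51  0.01]
[ 0.00056642 -0.01140172]
```

View pics/x1.png

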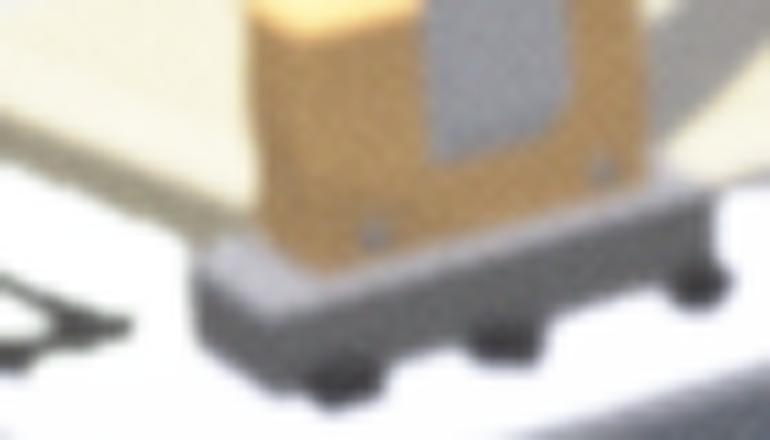

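View pics/x2.png

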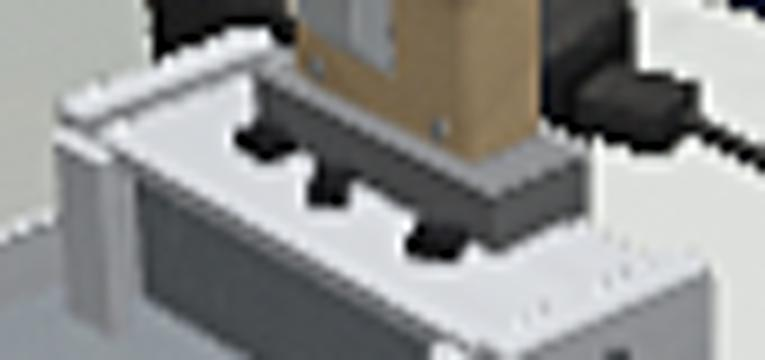

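Call:
{"api": "send_rows", "payload": {
  "increments": [
    [-1,0,-0.004,0,0],
    [-1,0,-0.008,0,0],
    [-1,0,-0.012,0,0],
    [-1,0,-0.016,0,0],
    [-1,0,-0.02,0,0]
  ]
}}

```text
time: 9.67
tool_pos: [0.597, -0.2046, 0.0906]
ee_rot: [1.817, 1.571, -0.186]
wrist_force: [1.2, 0.3, -1.0]
width: 0.0216
```

Call:
{"api": "send_rows", "payload": {
  "increments": [
    [-1,0,-0.004,0,0],
    [-1,0,-0.008,0,0],
    [-1,0,-0.012,0,0],
    [-1,0,-0.016,0,0],
    [-1,0,-0.018,0,0]
  ]
}}

```text
time: 10.08
tool_pos: [0.5804, -0.1969, 0.0905]
ee_rot: [-1.72, 1.57, 2.559]
wrist_force: [0.4, 0.8, -1.0]
width: 0.0217
```

```bash
python3 - <<'E'
from h import *
for n in ["side","scene"]:
    o,R=st(); print(toH(o["tool_pos"])); snap(n,"n")
crop("side","n",170,200,330,320,5,"x1");crop("scene","n",230,150,390,270,5,"x2")
E
```

```text
t 10.08 tcp [ 0.5804 -0.1969  0.0905] yawY -24.81 f [ 0.37  0.78 -1.04] w 0.0217 q6 0.01 j [-0.42  0.27  1.38  0.    1.48  0.01]
[0.00045431 0.02601874]
t 10.13 tcp [ 0.5802 -0.1969  0.0905] yawY -24.80 f [ 0.16  0.49 -2.01] w 0.0220 q6 0.01 j [-0.42  0.27  1.38  0.    1.48  0.01]
[0.0004231  0.02619622]
```

View pics/x1.png

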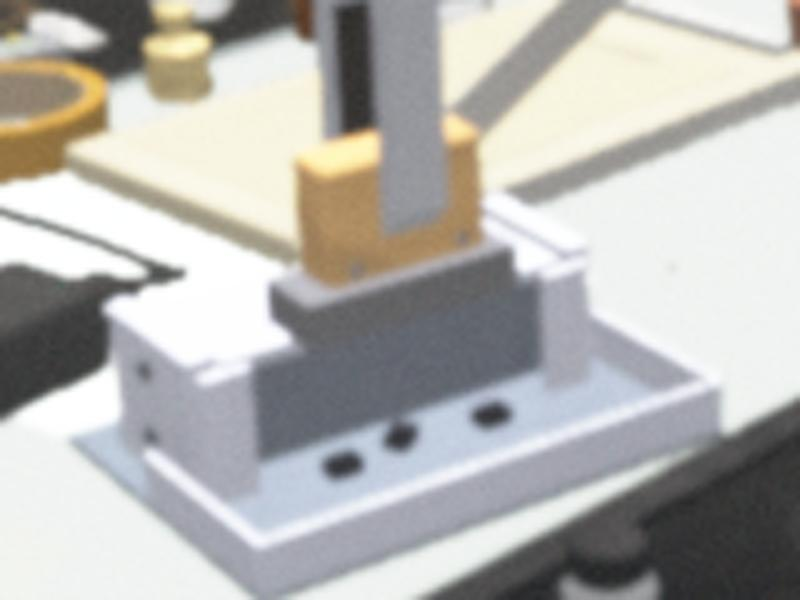

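View pics/x2.png

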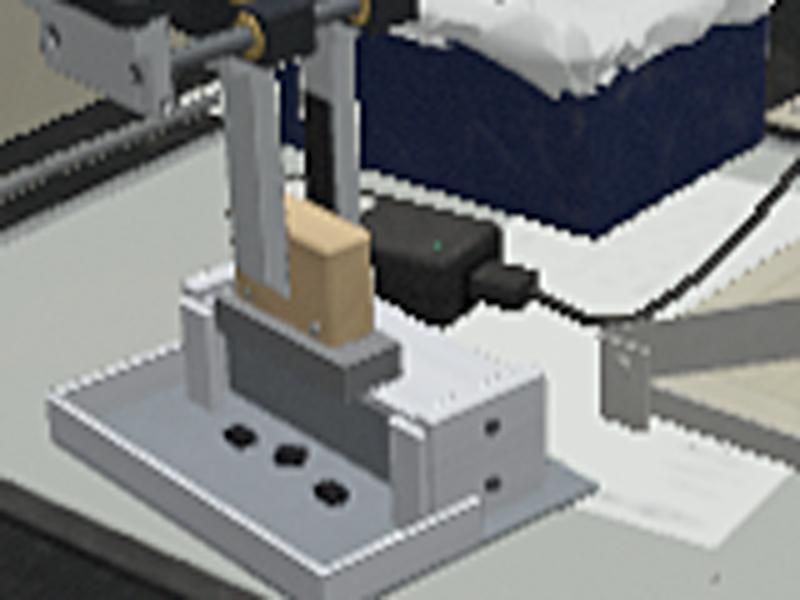

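Call:
{"api": "send_rows", "payload": {
  "increments": [
    [-1,-0.015,0,0,0],
    [-1,-0.035,0,0,0],
    [-1,-0.06,0,0,0],
    [-1,-0.065,0,0,0]
  ]
}}

```text
time: 10.52
tool_pos: [0.583, -0.1981, 0.1602]
ee_rot: [1.597, 1.563, -0.407]
wrist_force: [0.8, -0.5, -0.4]
width: 0.0219
```

```bash
python3 - <<'E'
from h import *
o,R=st(); print(rel([.507,-.4025,.156]).round(4))
E
```

```text
t 10.52 tcp [ 0.583  -0.1981  0.1602] yawY -24.81 f [ 0.76 -0.52 -0.4 ] w 0.0219 q6 0.01 j [-0.42  0.24  1.29  0.    1.61  0.01]
[0.0043 0.0167 0.2174]
```

Call:
{"api": "send_rows", "payload": {
  "increments": [
    [-1,0,0.003,0.035,0.09],
    [-1,0,0.006,0.07,0.18],
    [-1,0,0.009,0.105,0.27],
    [-1,0,0.012,0.14,0.36],
    [-1,0,0.014,0.175,0.45]
  ]
}}

```text
time: 10.93
tool_pos: [0.5195, -0.3632, 0.1544]
ee_rot: [-1.451, 1.57, 2.375]
wrist_force: [-0.0, 0.2, -1.7]
width: 0.0219
```

```bash
python3 - <<'E'
from h import *
o,R=st(); print(rel([.507,-.4025,.156]).round(4))
E
```

```text
t 10.93 tcp [ 0.5195 -0.3632  0.1544] yawY -50.82 f [-0.05  0.19 -1.65] w 0.0219 q6 0.19 j [-0.7   0.29  1.24  0.    1.62  0.19]
[-0.0016  0.0226  0.0345]
```

Call:
{"api": "send_rows", "payload": {
  "increments": [
    [-1,0,0.006,0.01,0.1],
    [-1,0,0.012,0.02,0.2],
    [-1,0,0.018,0.028,0.3],
    [-1,0,0.0226,0.0345,0.4],
    [-1,0,0.0226,0.0345,0.437]
  ]
}}

```text
time: 11.35
tool_pos: [0.507, -0.403, 0.154]
ee_rot: [-0.335, 1.569, 3.051]
wrist_force: [0.8, 1.3, -0.3]
width: 0.022
```

Call:
{"api": "send_rows", "payload": {
  "increments": [
    [-1,0.02,0,0,0],
    [-1,0.05,0,0,0],
    [-1,0.08,0,0,0],
    [-1,0.1,0,0,0],
    [-1,0.1,0,0,0]
  ]
}}

```text
time: 11.77
tool_pos: [0.5045, -0.3982, 0.0478]
ee_rot: [-1.005, 1.558, 2.387]
wrist_force: [-1.1, 1.1, -2.5]
width: 0.0218
```

Call:
{"api": "send_rows", "payload": {
  "increments": [
    [-1,0,0,0,0],
    [-1,0,0,0,0]
  ]
}}

```text
time: 11.93
tool_pos: [0.5087, -0.402, 0.0568]
ee_rot: [2.162, 1.569, -0.729]
wrist_force: [0.2, -0.3, -0.5]
width: 0.022
```

```bash
python3 - <<'E'
from h import *
o,R=st(); snap("side","p");o,R=st();crop("side","p",270,160,430,280,5,"x1")
E
```

```text
t 11.93 tcp [ 0.5087 -0.402   0.0568] yawY -75.63 f [ 0.23 -0.31 -0.54] w 0.0220 q6 0.56 j [-0.76  0.37  1.33  0.    1.44  0.56]
t 11.98 tcp [ 0.5091 -0.4024  0.0578] yawY -75.63 f [-0.03 -1.11 -0.8 ] w 0.0220 q6 0.56 j [-0.76  0.37  1.33  0.    1.44  0.56]
```

View pics/x1.png

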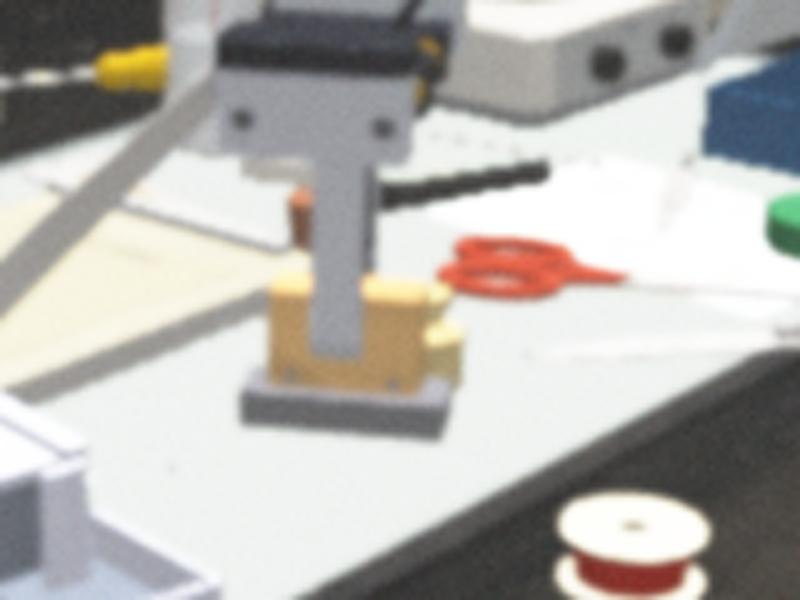

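Call:
{"api": "send_rows", "payload": {
  "increments": [
    [-1,0.004,0,0,0],
    [-1,0.008,0,0,0],
    [-1,0.012,0,0,0],
    [-1,0.015,0,0,0],
    [-1,0.015,0,0,0]
  ]
}}

```text
time: 12.4
tool_pos: [0.5076, -0.4011, 0.0396]
ee_rot: [-0.999, 1.57, 2.394]
wrist_force: [-0.5, -0.1, -1.3]
width: 0.0217
```

Call:
{"api": "send_rows", "payload": {
  "increments": [
    [-1,0.001,0,0,0],
    [-1,0.002,0,0,0],
    [-1,0.002,0,0,0]
  ]
}}

```text
time: 12.65
tool_pos: [0.5079, -0.4015, 0.0393]
ee_rot: [1.72, 1.57, -1.171]
wrist_force: [-1.5, 0.9, 1.9]
width: 0.0219
```

Call:
{"api": "send_rows", "payload": {
  "increments": [
    [-1,0.001,0,0,0],
    [-1,0.002,0,0,0],
    [-1,0.002,0,0,0]
  ]
}}

```text
time: 12.9
tool_pos: [0.508, -0.4016, 0.0392]
ee_rot: [1.912, 1.57, -0.979]
wrist_force: [-4.0, 2.7, 9.6]
width: 0.0216
```

Call:
{"api": "send_rows", "payload": {
  "increments": [
    [-1,-0.002,0,0,0],
    [0,-0.002,0,0,0],
    [0,-0.002,0,0,0],
    [0,-0.002,0,0,0],
    [0,-0.002,0,0,0]
  ]
}}

```text
time: 13.32
tool_pos: [0.508, -0.4013, 0.038]
ee_rot: [-1.348, 1.57, 2.045]
wrist_force: [0.3, -0.2, 0.2]
width: 0.0448
```

Call:
{"api": "send_rows", "payload": {
  "increments": [
    [0,-0.015,0,0,0],
    [0,-0.04,0,0,0],
    [0,-0.08,0,0,0],
    [0,-0.12,0,0,0],
    [0,-0.155,0,0,0]
  ]
}}

```text
time: 13.73
tool_pos: [0.508, -0.4014, 0.1956]
ee_rot: [2.27, 1.57, -0.62]
wrist_force: [0.3, -0.3, 0.3]
width: 0.0473
```

```bash
python3 - <<'E'
from h import *
o,R=st(); snap("side","q");snap("wrist","q");o,R=st();crop("side","q",170,160,430,340,3,"x1")
print(rel([*fromH([0,0]),.19]).round(4))
E
```

```text
t 13.73 tcp [ 0.508  -0.4014  0.1956] yawY -75.63 f [ 0.32 -0.32  0.34] w 0.0473 q6 0.56 j [-0.76  0.31  1.13  0.    1.7   0.56]
t 13.83 tcp [ 0.5108 -0.4038  0.2028] yawY -75.62 f [-0.63  0.22  0.87] w 0.0467 q6 0.56 j [-0.76  0.3   1.12  0.    1.7   0.56]
[ 0.0118 -0.1664 -0.1386]
```

View pics/x1.png

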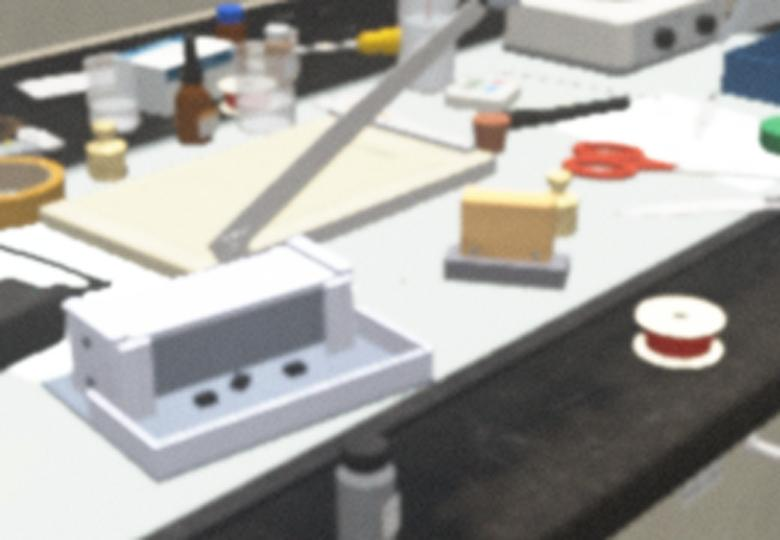

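View pics/wristq.png

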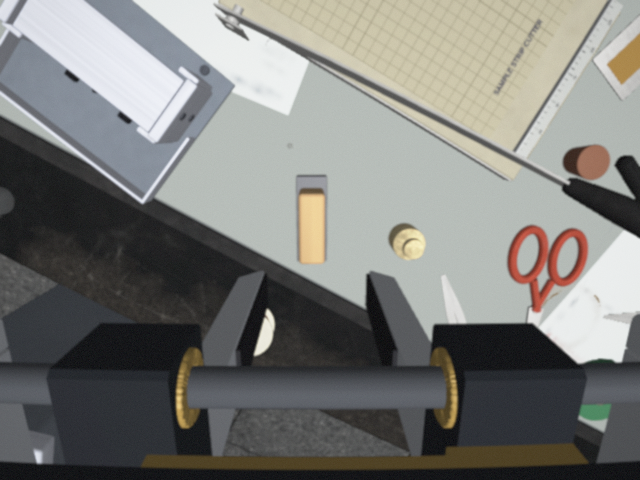

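```bash
python3 - <<'E'
from h import *
o,R=st();print(rel([*fromH([-.012,0]),.19]).round(4))
E
```

```text
t 13.83 tcp [ 0.5108 -0.4038  0.2028] yawY -75.62 f [-0.63  0.22  0.87] w 0.0467 q6 0.56 j [-0.76  0.3   1.12  0.    1.7   0.56]
[ 0.0118 -0.1572 -0.131 ]
```

Call:
{"api": "send_rows", "payload": {
  "increments": [
    [0.5,0,-0.025,-0.021,-0.1],
    [1,0,-0.05,-0.042,-0.2],
    [1,0,-0.075,-0.063,-0.3],
    [1,0,-0.1,-0.084,-0.4],
    [1,0,-0.125,-0.105,-0.5]
  ]
}}

```text
time: 14.25
tool_pos: [0.5789, -0.2527, 0.1923]
ee_rot: [-1.366, 1.57, 2.531]
wrist_force: [0.7, -0.0, -0.3]
width: 0.0768
```

```bash
python3 - <<'E'
from h import *
o,R=st();print(rel([*fromH([-.012,0]),.19]).round(4))
E
```

```text
t 14.25 tcp [ 0.5789 -0.2527  0.1923] yawY -46.72 f [ 0.71 -0.03 -0.26] w 0.0768 q6 0.31 j [-0.5   0.27  1.18  0.    1.69  0.31]
[ 0.0023 -0.0108 -0.0375]
```

Call:
{"api": "send_rows", "payload": {
  "increments": [
    [1,0,-0.005,-0.015,-0.1],
    [1,0,-0.01,-0.03,-0.2],
    [1,0,-0.0108,-0.0375,-0.3],
    [1,0,-0.0108,-0.0375,-0.381],
    [1,0,-0.0108,-0.0375,-0.381]
  ]
}}

```text
time: 14.67
tool_pos: [0.5988, -0.2198, 0.1922]
ee_rot: [-1.568, 1.569, 2.708]
wrist_force: [1.3, -0.6, -0.0]
width: 0.094
```

```bash
python3 - <<'E'
from h import *
o,R=st();snap("wrist","r");o,R=st();print(toH(o["tool_pos"]));crop("wrist","r",210,90,410,330,2.5,"x1")
E
```

```text
t 14.67 tcp [ 0.5988 -0.2198  0.1922] yawY -25.00 f [ 1.28 -0.63 -0.  ] w 0.0940 q6 -0.00 j [-0.44  0.29  1.16 -0.    1.69 -0.  ]
t 14.72 tcp [ 0.5986 -0.2203  0.1924] yawY -25.22 f [-0.14 -0.2   0.23] w 0.0937 q6 -0.00 j [-0.44  0.29  1.16 -0.    1.69 -0.  ]
[-0.01307164 -0.00033431]
```

View pics/x1.png

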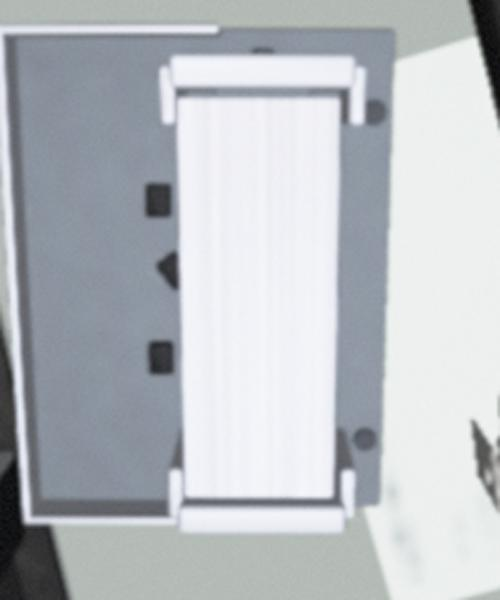

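```bash
python3 - <<'E'
from h import *
W=load("wrist","r"); f=lambda u,v:(210+(u+.5)/2.5-.5,90+(v+.5)/2.5-.5)
C=np.array([onz(W,f(*p),.0586)[:2] for p in [(177,97),(340,97),(183,498),(335,498)]])
d=(C[0]+C[1]-C[2]-C[3]);print(C.mean(0),toH(C.mean(0)),"yaw",np.degrees(np.arctan2(d[1],d[0])),np.linalg.norm(d)/2)
for p in [(158,200),(168,270),(160,357)]: print(toH(onz(W,f(*p),.0176)))
E
```

```text
[ 0.60230068 -0.20724192] [0.00032845 0.00180544] yaw 64.92057679613146 0.12985571495232529
[0.03079028 0.03744268]
[0.00598131 0.03456442]
[-0.02600279  0.03833605]
```

Call:
{"api": "send_rows", "payload": {
  "increments": [
    [1,0.025,-0.002,0,-0.003],
    [1,0.055,-0.002,0,-0.003],
    [1,0.085,-0.002,0,-0.003],
    [1,0.112,-0.002,0,-0.003],
    [1,0.125,-0.002,0,-0.003]
  ]
}}

```text
time: 15.13
tool_pos: [0.5941, -0.2192, 0.0633]
ee_rot: [-1.563, 1.563, 2.71]
wrist_force: [-0.1, 0.2, -0.5]
width: 0.0938
```

Call:
{"api": "send_rows", "payload": {
  "increments": [
    [1,0.005,0,0,0],
    [1,0.01,0,0,0],
    [1,0.015,0,0,0],
    [1,0.02,0,0,0],
    [1,0.024,0,0,0]
  ]
}}

```text
time: 15.55
tool_pos: [0.5979, -0.2203, 0.0458]
ee_rot: [1.584, 1.568, -0.423]
wrist_force: [0.2, 0.7, -1.1]
width: 0.094
```

Call:
{"api": "send_rows", "payload": {
  "increments": [
    [1,0,0,0,0],
    [1,0,0,0,0]
  ]
}}

```text
time: 15.72
tool_pos: [0.5971, -0.2199, 0.0449]
ee_rot: [1.619, 1.57, -0.388]
wrist_force: [0.1, -0.5, 0.1]
width: 0.0942
```

```bash
python3 - <<'E'
from h import *
o,R=st();snap("scene","s");snap("side","s");o,R=st();print(toH(o["tool_pos"]));crop("side","s",170,140,330,320,3.3,"x1");crop("scene","s",210,100,390,270,3.3,"x2")
E
```

```text
t 15.72 tcp [ 0.5971 -0.2199  0.0449] yawY -24.99 f [ 0.14 -0.47  0.09] w 0.0942 q6 -0.01 j [-0.44  0.35  1.37  0.    1.41 -0.01]
t 15.82 tcp [ 0.5973 -0.22    0.0452] yawY -24.98 f [ 0.09 -0.27 -0.31] w 0.0938 q6 -0.01 j [-0.44  0.35  1.37  0.    1.41 -0.01]
[-0.01336503  0.00096   ]
```

View pics/x1.png

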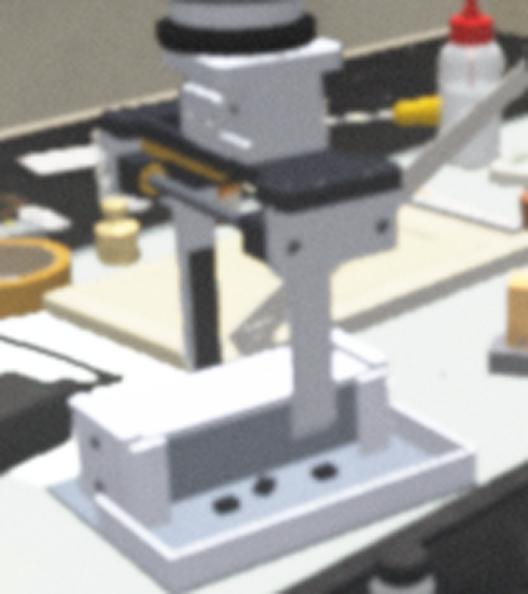

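View pics/x2.png

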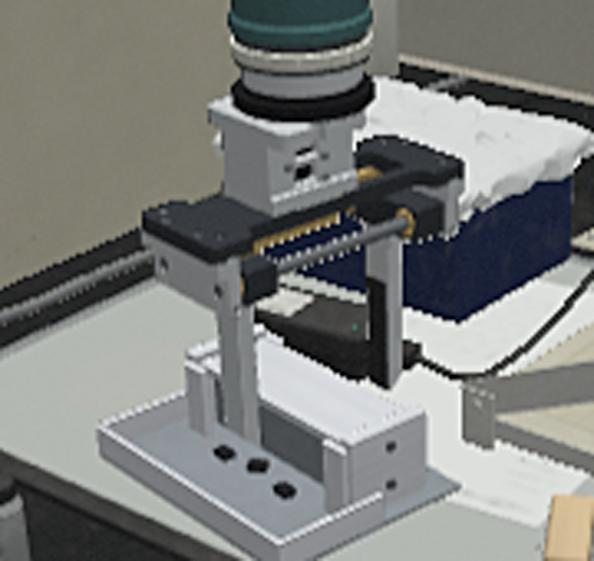

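Call:
{"api": "send_rows", "payload": {
  "increments": [
    [0.6,0.002,0,0,0],
    [0.2,0.003,0,0,0],
    [-0.2,0.003,0,0,0],
    [-1,0.003,0,0,0],
    [-1,0.003,0,0,0]
  ]
}}

```text
time: 16.23
tool_pos: [0.5969, -0.2199, 0.0415]
ee_rot: [1.821, 1.571, -0.186]
wrist_force: [-0.2, -0.1, -0.5]
width: 0.064
```

Call:
{"api": "send_rows", "payload": {
  "increments": [
    [-1,0,0,0,0],
    [-1,0,0,0,0],
    [-1,0,0,0,0],
    [-1,0,0,0,0],
    [-1,0,0,0,0]
  ]
}}

```text
time: 16.65
tool_pos: [0.5968, -0.2199, 0.0416]
ee_rot: [-1.574, 1.571, 2.702]
wrist_force: [0.2, 0.6, 0.8]
width: 0.0492
```

Call:
{"api": "send_rows", "payload": {
  "increments": [
    [-1,-0.005,0,0,0],
    [-1,-0.012,0,0,0],
    [-1,-0.022,0,0,0],
    [-1,-0.035,0,0,0],
    [-1,-0.05,0,0,0]
  ]
}}

```text
time: 17.07
tool_pos: [0.5968, -0.2198, 0.0926]
ee_rot: [-1.813, 1.571, 2.463]
wrist_force: [0.6, 0.2, -1.1]
width: 0.0491
```

Call:
{"api": "send_rows", "payload": {
  "increments": [
    [-1,-0.015,0,0,0],
    [-1,-0.02,0,0,0],
    [-1,-0.02,0,0,0],
    [-1,-0.02,0,0,0]
  ]
}}

```text
time: 17.4
tool_pos: [0.5972, -0.22, 0.1122]
ee_rot: [1.589, 1.569, -0.417]
wrist_force: [-0.6, -0.6, -1.1]
width: 0.0495
```

```bash
python3 - <<'E'
from h import *
o,R=st();snap("scene","t");snap("side","t");o,R=st();print(toH(o["tool_pos"]));crop("side","t",150,90,330,320,2.6,"x1");crop("scene","t",210,80,390,270,3,"x2")
E
```

```text
t 17.40 tcp [ 0.5972 -0.22    0.1122] yawY -24.98 f [-0.62 -0.56 -1.14] w 0.0495 q6 -0.01 j [-0.44  0.31  1.29  0.    1.54 -0.01]
t 17.50 tcp [ 0.5963 -0.2196  0.1104] yawY -24.98 f [ 0.18 -0.87 -0.88] w 0.0495 q6 -0.01 j [-0.44  0.31  1.3   0.    1.54 -0.01]
[-0.01339568  0.00204777]
```

View pics/x1.png

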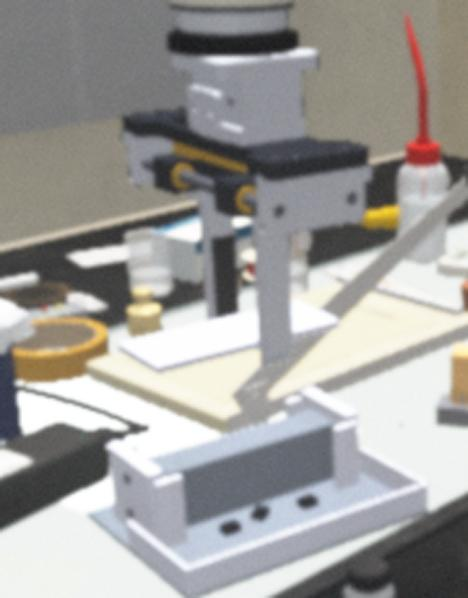

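View pics/x2.png

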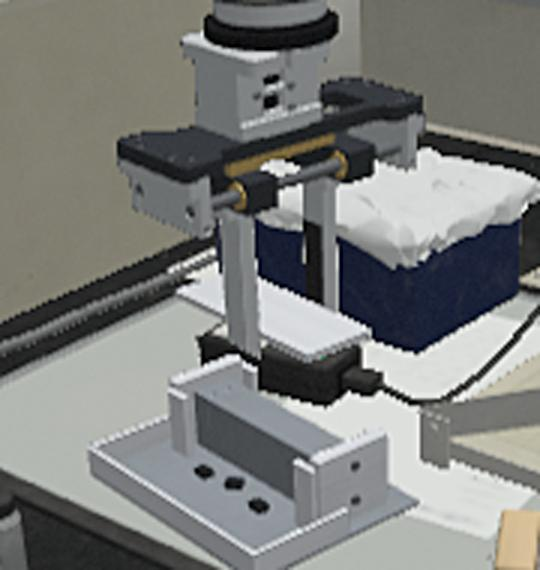

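Call:
{"api": "send_rows", "payload": {
  "increments": [
    [-1,0,0.001,0.02,0],
    [-1,0,0.001,0.045,0],
    [-1,0,0.001,0.07,0],
    [-1,0,0.001,0.0865,0],
    [-1,0,0.001,0.0865,0]
  ]
}}

```text
time: 17.92
tool_pos: [0.5591, -0.3015, 0.1099]
ee_rot: [-1.061, 1.568, -3.072]
wrist_force: [0.6, 0.3, -1.1]
width: 0.0495
```

Call:
{"api": "send_rows", "payload": {
  "increments": [
    [-1,0.015,0,0,0],
    [-1,0.03,0,0,0],
    [-1,0.045,0,0,0],
    [-1,0.045,0,0,0],
    [-1,0.045,0,0,0]
  ]
}}

```text
time: 18.33
tool_pos: [0.5605, -0.2973, 0.0646]
ee_rot: [-1.817, 1.567, 2.46]
wrist_force: [-0.2, 0.7, -1.4]
width: 0.0498
```

```bash
python3 - <<'E'
from h import *
o,R=st();snap("scene","u");snap("side","u");o,R=st();print(toH(o["tool_pos"]));crop("side","u",200,90,400,320,2.6,"x1");crop("scene","u",220,80,420,290,2.8,"x2")
E
```

```text
t 18.33 tcp [ 0.5605 -0.2973  0.0646] yawY -24.95 f [-0.15  0.75 -1.42] w 0.0498 q6 -0.14 j [-0.58  0.34  1.35  0.    1.45 -0.14]
t 18.43 tcp [ 0.5619 -0.2984  0.0671] yawY -24.95 f [ 0.23  0.16 -0.89] w 0.0496 q6 -0.14 j [-0.58  0.34  1.35  0.    1.45 -0.14]
[-0.09939444  0.00011135]
```

View pics/x1.png

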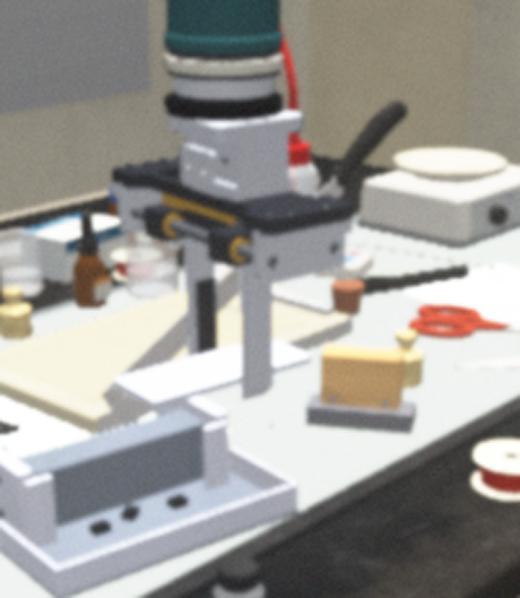

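View pics/x2.png

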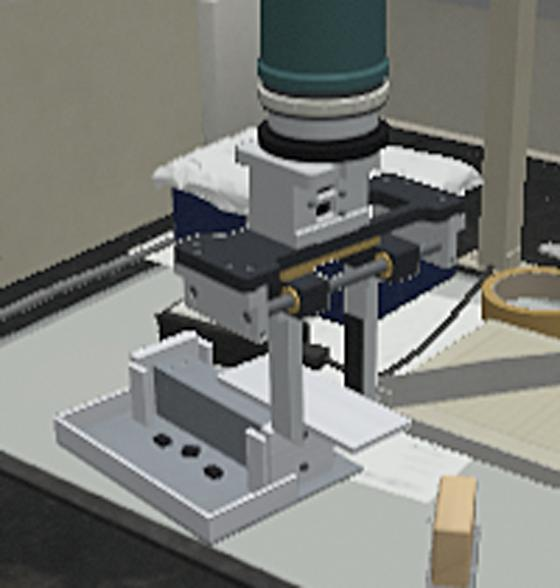

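```bash
python3 - <<'E'
from h import *
W=load("wrist","b")
for z in (.02,.045): print([toH(onz(W,p,z)).round(3) for p in [(402,275),(410,300),(415,262),(428,350)]])
W=load("wrist","q")
for z in (.01,.045): print([toH(onz(W,p,z)).round(3) for p in [(218,5),(245,30),(240,8),(320,65)]])
E
```

```text
[array([-0.052, -0.079]), array([-0.078, -0.088]), array([-0.039, -0.091]), array([-0.134, -0.11 ])]
[array([-0.043, -0.073]), array([-0.067, -0.082]), array([-0.031, -0.084]), array([-0.119, -0.103])]
[array([-0.036, -0.088]), array([-0.067, -0.087]), array([-0.052, -0.098]), array([-0.135, -0.105])]
[array([-0.049, -0.085]), array([-0.076, -0.083]), array([-0.063, -0.094]), array([-0.138, -0.1  ])]
```

```bash
python3 - <<'E'
from h import *
S=load("scene","a");D=load("side","a")
crop("scene","a",330,150,560,260,3.4,"x1");crop("side","a",230,120,370,260,4,"x2")
E
```

```text
(no output)
```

View pics/x1.png

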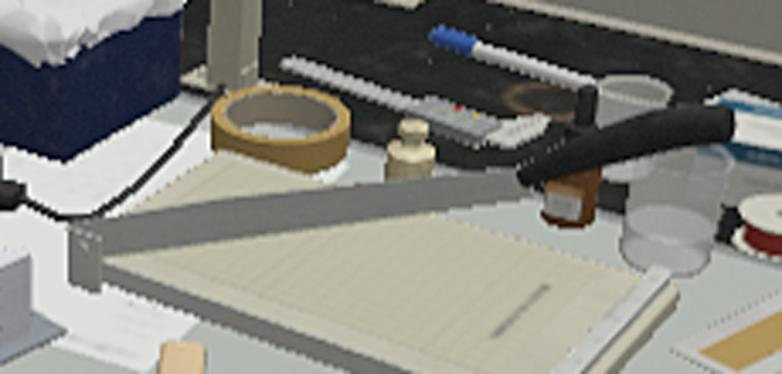

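View pics/x2.png

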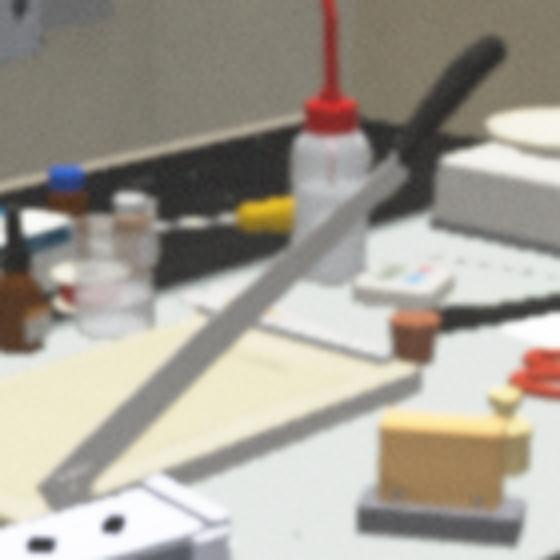

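```bash
python3 - <<'E'
from h import *
S=load("scene","a");D=load("side","a")
s=lambda u,v:(330+u/3.4,150+v/3.4); d=lambda u,v:(230+u/4,120+v/4)
for a,b in [((522,185),(405,165)),((80,230),(58,485)),((728,115),(495,45))]:
    p,e=tri(S,s(*a),D,d(*b));print(p,e,toH(p))
E
```

```text
[ 0.58584922 -0.53827796  0.15242441] 0.0007198173612433613 [-0.30686246 -0.12265039]
[ 0.65345787 -0.29580775  0.04562903] 0.00295520133791844 [-0.05846564 -0.08188577]
[ 0.56832847 -0.6176827   0.20666882] 0.0018181083044661653 [-0.38626291 -0.14019054]
```

Call:
{"api": "send_rows", "payload": {
  "increments": [
    [-1,0.004,0,0,0],
    [-1,0.008,0,0,0],
    [-1,0.012,0,0,0],
    [-1,0.016,0,0,0],
    [-1,0.02,0,0,0]
  ]
}}

```text
time: 18.85
tool_pos: [0.5614, -0.2991, 0.0481]
ee_rot: [1.097, 1.569, -0.909]
wrist_force: [-3.2, 1.4, 9.1]
width: 0.0498
```

```bash
python3 - <<'E'
from h import *
o,R=st();snap("side","v");o,R=st();print(toH(o["tool_pos"]));crop("side","v",200,170,400,320,4,"x1")
E
```

```text
t 18.85 tcp [ 0.5614 -0.2991  0.0481] yawY -24.98 f [-3.19  1.44  9.12] w 0.0498 q6 -0.14 j [-0.58  0.35  1.37 -0.    1.42 -0.14]
t 18.90 tcp [ 0.5614 -0.2991  0.0476] yawY -24.99 f [-1.49  0.45  5.77] w 0.0493 q6 -0.14 j [-0.58  0.35  1.37 -0.    1.42 -0.14]
[-0.100269    0.00025599]
```

View pics/x1.png

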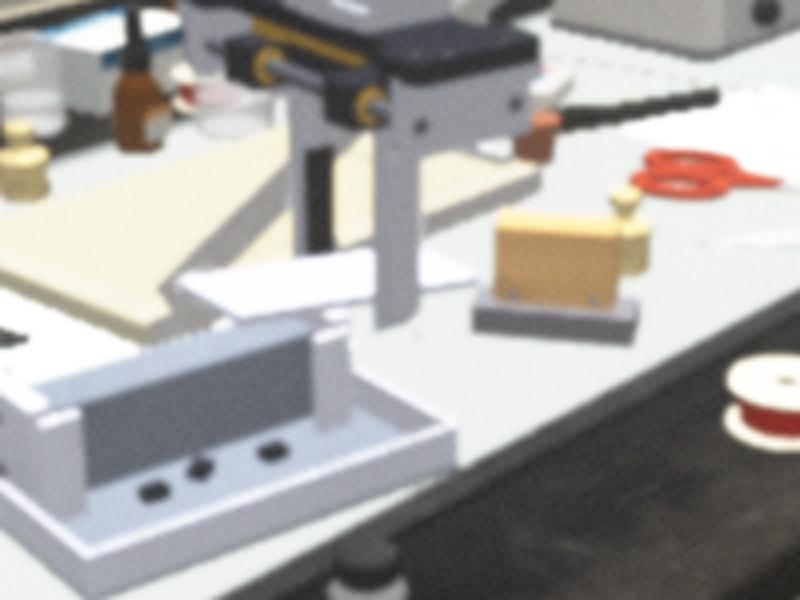

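Call:
{"api": "send_rows", "payload": {
  "increments": [
    [-1,0.003,0,0,0],
    [-1,0.006,0,0,0],
    [-1,0.009,0,0,0],
    [-1,0.01,0,0,0],
    [-1,0.01,0,0,0]
  ]
}}

```text
time: 19.32
tool_pos: [0.5616, -0.2989, 0.039]
ee_rot: [1.606, 1.569, -0.401]
wrist_force: [-2.8, 2.4, 6.8]
width: 0.0495
```

```bash
python3 - <<'E'
from h import *
o,R=st();snap("side","w");o,R=st();print(toH(o["tool_pos"]));crop("side","w",200,170,400,320,4,"x1")
E
```

```text
t 19.32 tcp [ 0.5616 -0.2989  0.039 ] yawY -24.98 f [-2.82  2.44  6.76] w 0.0495 q6 -0.14 j [-0.58  0.36  1.38  0.    1.4  -0.14]
t 19.37 tcp [ 0.5616 -0.2989  0.039 ] yawY -24.98 f [-3.02  1.87  7.  ] w 0.0498 q6 -0.14 j [-0.58  0.36  1.38  0.    1.4  -0.14]
[-0.09995448  0.00010356]
```

View pics/x1.png

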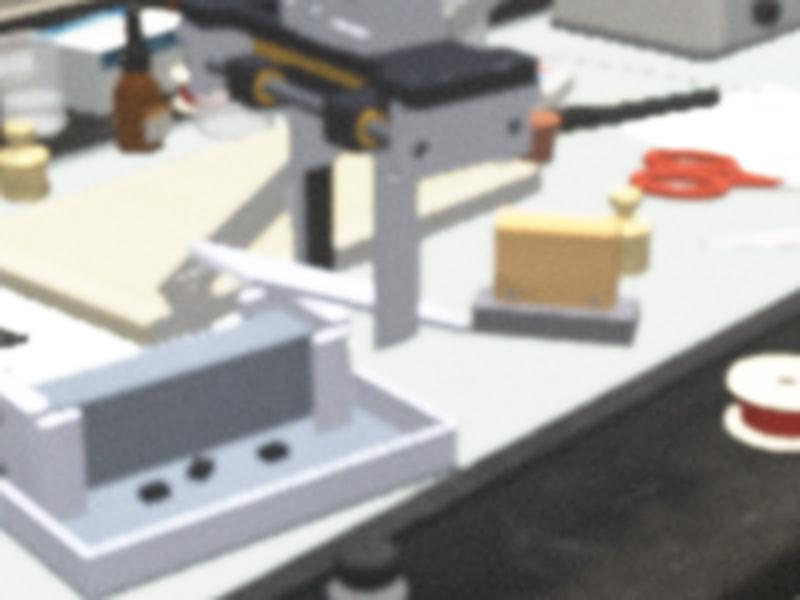

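Call:
{"api": "send_rows", "payload": {
  "increments": [
    [-1,0.003,0,0,0],
    [-1,0.006,0,0,0],
    [-1,0.007,0,0,0],
    [-1,0.007,0,0,0]
  ]
}}

```text
time: 19.7
tool_pos: [0.5625, -0.2998, 0.0327]
ee_rot: [1.392, 1.566, -0.615]
wrist_force: [-1.8, 1.1, 7.4]
width: 0.0498
```

```bash
python3 - <<'E'
from h import *
o,R=st();snap("side","x");snap("scene","x");o,R=st();print(toH(o["tool_pos"]));crop("side","x",200,170,400,320,4,"x1");crop("scene","x",240,140,420,290,4,"x2")
E
```

```text
t 19.70 tcp [ 0.5625 -0.2998  0.0327] yawY -24.99 f [-1.8   1.13  7.4 ] w 0.0498 q6 -0.14 j [-0.58  0.36  1.39 -0.    1.39 -0.14]
t 19.80 tcp [ 0.5625 -0.2998  0.0327] yawY -24.99 f [-1.97  0.72  7.5 ] w 0.0500 q6 -0.14 j [-0.58  0.36  1.39 -0.    1.39 -0.14]
[-0.10037395 -0.00107209]
```

View pics/x1.png

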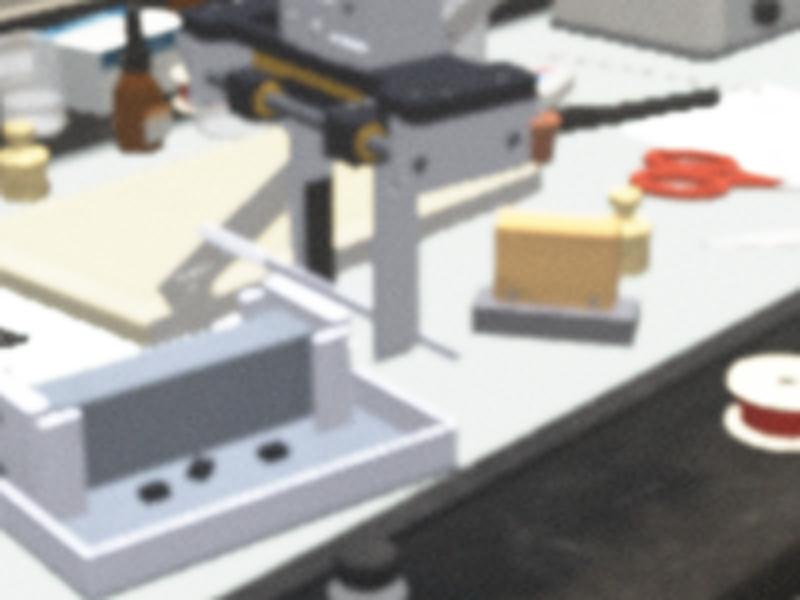

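View pics/x2.png

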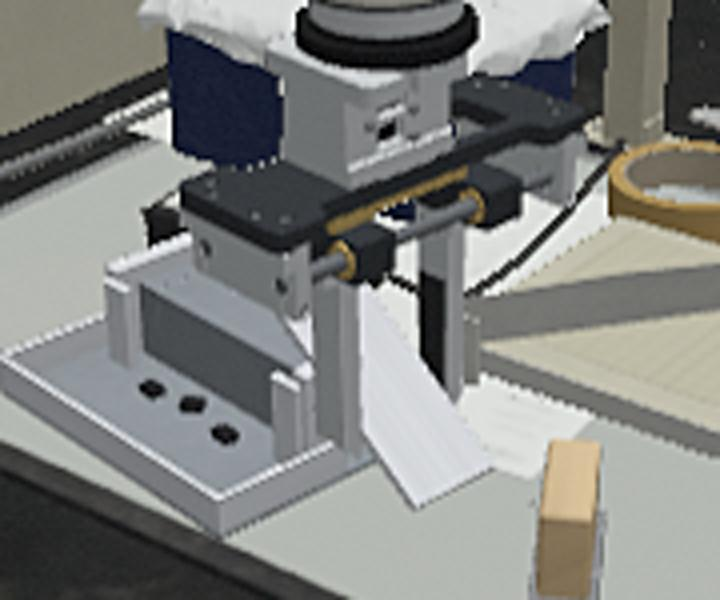

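Call:
{"api": "send_rows", "payload": {
  "increments": [
    [-1,-0.01,0,0.002,0],
    [-1,-0.03,0,0.004,0],
    [-1,-0.06,0,0.004,0],
    [-1,-0.09,0,0.004,0],
    [-1,-0.12,0,0.004,0]
  ]
}}

```text
time: 20.22
tool_pos: [0.559, -0.3022, 0.1502]
ee_rot: [-1.767, 1.569, 2.509]
wrist_force: [1.6, -0.3, -1.5]
width: 0.0496
```

Call:
{"api": "send_rows", "payload": {
  "increments": [
    [-1,-0.03,0,0,0],
    [-1,-0.06,0,0,0],
    [-1,-0.07,0,0,0],
    [-1,-0.07,0,0,0],
    [-1,-0.07,0,0,0]
  ]
}}

```text
time: 20.63
tool_pos: [0.5594, -0.3023, 0.2187]
ee_rot: [-1.79, 1.57, 2.487]
wrist_force: [-0.6, -0.3, -1.9]
width: 0.0497
```

```bash
python3 - <<'E'
from h import *
o,R=st();snap("side","y");snap("scene","y");snap("wrist","y");o,R=st();print(toH(o["tool_pos"]));crop("side","y",180,60,340,220,3.7,"x1");crop("scene","y",220,60,400,220,3.7,"x2")
E
```

```text
t 20.63 tcp [ 0.5594 -0.3023  0.2187] yawY -24.98 f [-0.63 -0.27 -1.89] w 0.0497 q6 -0.15 j [-0.58  0.28  1.12  0.    1.74 -0.15]
t 20.78 tcp [ 0.5585 -0.3017  0.2159] yawY -24.99 f [-0.53 -0.88 -1.65] w 0.0494 q6 -0.15 j [-0.58  0.28  1.12  0.    1.74 -0.15]
[-0.10374942  0.0017418 ]
```

View pics/x1.png

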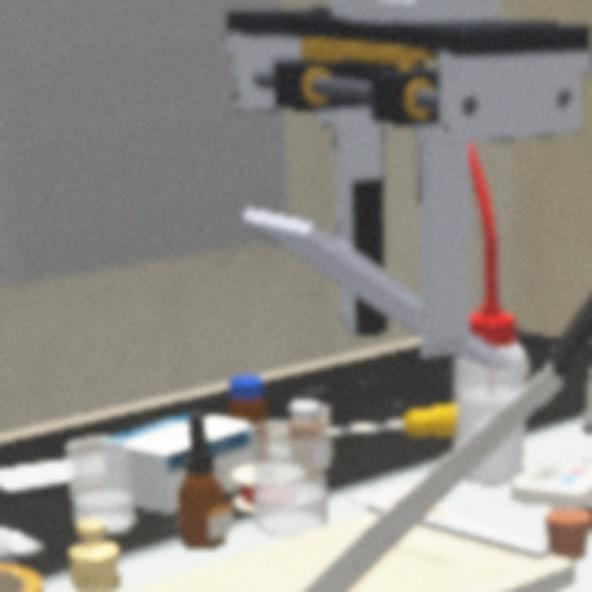

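View pics/x2.png

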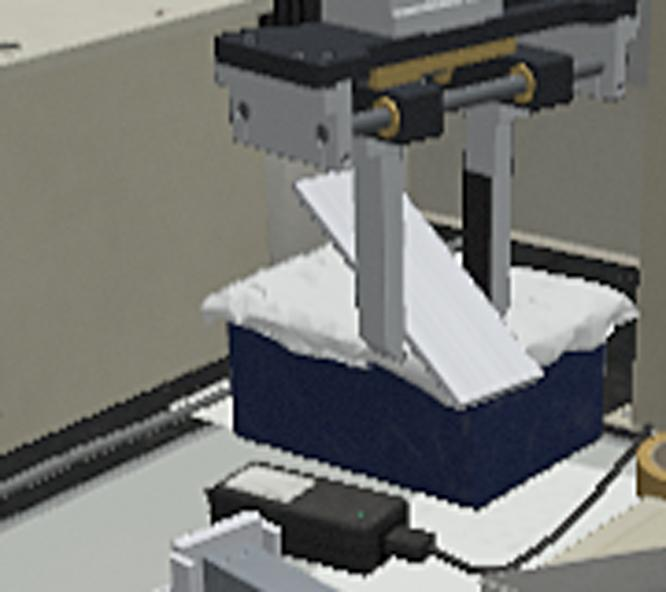

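View pics/wristy.png

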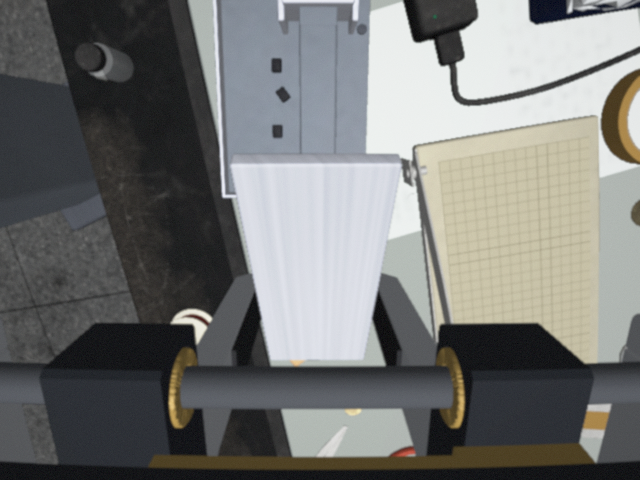

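View pics/sidey.png

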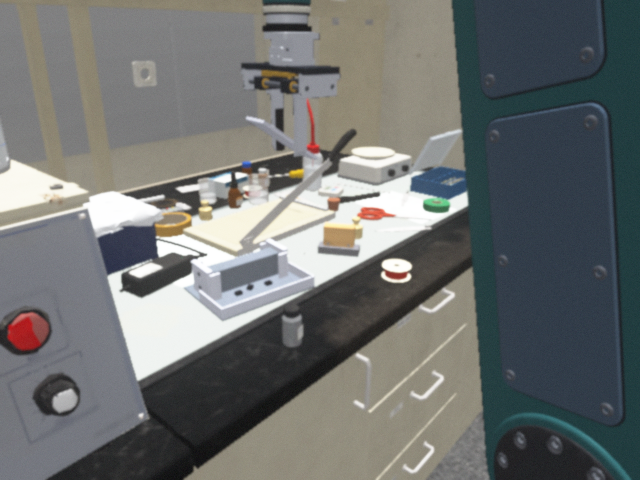

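```bash
python3 - <<'E'
from h import *
S=load("scene","y");D=load("side","y");W=load("wrist","y")
s=lambda u,v:(220+u/3.7,60+v/3.7); d=lambda u,v:(180+u/3.7,60+v/3.7)
a,e=tri(S,s(297,185),D,d(312,228));print("hi",a,e)
b,e=tri(S,s(460,405),W,(272,360));print("lo",b,e)
c,e=tri(S,s(297,183),W,(233,164));print("hi2",c,e)
for h in (a,c):
    v=h-b;print(np.linalg.norm(v),np.degrees(np.arctan2(v[2],np.hypot(*v[:2]))))
def dep(p,q):
    o,v=ray(W,p);_,w=ray(W,q)
    # scale so the points are 50 mm apart at equal z-depth
    z=W["T"][:3,2]; P=v/(v@z);Q=w/(w@z); k=.05/np.linalg.norm(P-Q); return o+k*(P+Q)/2
h=dep((233,163),(400,163));l=dep((272,360),(367,360));v=h-l;print(h,l,np.linalg.norm(v),np.degrees(np.arctan2(v[2],np.hypot(*v[:2]))))
from grip import grip
grip("y",.0656)
E
```

```text
hi [ 0.56287812 -0.23558943  0.27936688] 0.0015883409150752883
lo [ 0.51917545 -0.33056074  0.20615488] 0.0009809315191923692
hi2 [ 0.56543836 -0.23346956  0.27857159] 0.001384083064935581
0.12763020540947406 35.003464923457216
0.12965775798835455 33.9536458986291
[ 0.58703749 -0.2430542   0.27443508] [ 0.54308508 -0.34018467  0.20887366] 0.1251576705182366 31.58955466426019
[170 397   4  13  42] [171.35714286 403.23809524]
((355.091064453125, -403.7767333984375), (13.997016906738281, 2.9619812965393066), 58.97550964355469)
```

Call:
{"api": "send_rows", "payload": {
  "increments": [
    [-1,0,0.001,-0.02,0],
    [-1,0,0.001,-0.045,0],
    [-1,0,0.001,-0.07,0],
    [-1,0,0.001,-0.092,0],
    [-1,0,0.001,-0.092,0]
  ]
}}

```text
time: 21.2
tool_pos: [0.6001, -0.215, 0.2168]
ee_rot: [-2.088, 1.566, 2.193]
wrist_force: [0.0, 0.1, -1.2]
width: 0.0497
```

Call:
{"api": "send_rows", "payload": {
  "increments": [
    [-1,0.025,0,0,0],
    [-1,0.055,0,0,0],
    [-1,0.085,0,0,0],
    [-1,0.105,0,0,0],
    [-1,0.115,0,0,0]
  ]
}}

```text
time: 21.62
tool_pos: [0.596, -0.2186, 0.0981]
ee_rot: [-1.525, 1.561, 2.751]
wrist_force: [-0.3, 0.0, -1.0]
width: 0.0496
```

Call:
{"api": "send_rows", "payload": {
  "increments": [
    [-1,0,0,0,0],
    [-1,0,0,0,0],
    [-1,0,0,0,0]
  ]
}}

```text
time: 21.87
tool_pos: [0.6002, -0.2201, 0.1063]
ee_rot: [1.548, 1.568, -0.459]
wrist_force: [0.0, -0.1, -0.7]
width: 0.0491
```

```bash
python3 - <<'E'
from h import *
o,R=st();snap("side","z");snap("scene","z");o,R=st();print(toH(o["tool_pos"]));crop("side","z",170,100,330,320,2.7,"x1");crop("scene","z",200,80,380,270,3.1,"x2")
E
```

```text
t 21.87 tcp [ 0.6002 -0.2201  0.1063] yawY -25.00 f [ 0.05 -0.12 -0.67] w 0.0491 q6 -0.00 j [-0.44  0.32  1.29 -0.    1.52 -0.  ]
t 21.97 tcp [ 0.6005 -0.2201  0.107 ] yawY -24.99 f [-1.05 -0.83 -0.35] w 0.0497 q6 -0.00 j [-0.44  0.32  1.29 -0.    1.52 -0.  ]
[-0.01205001 -0.00199754]
```

View pics/x1.png

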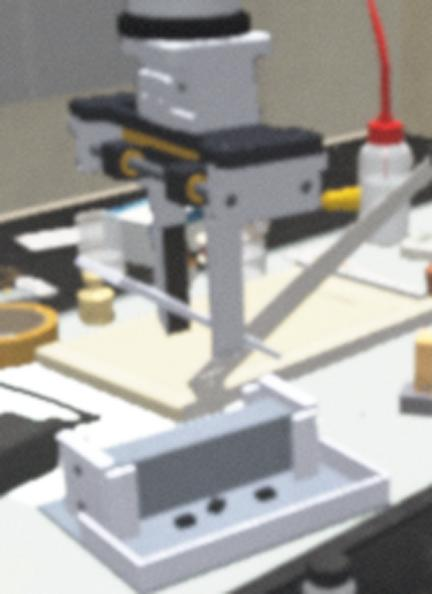

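View pics/x2.png

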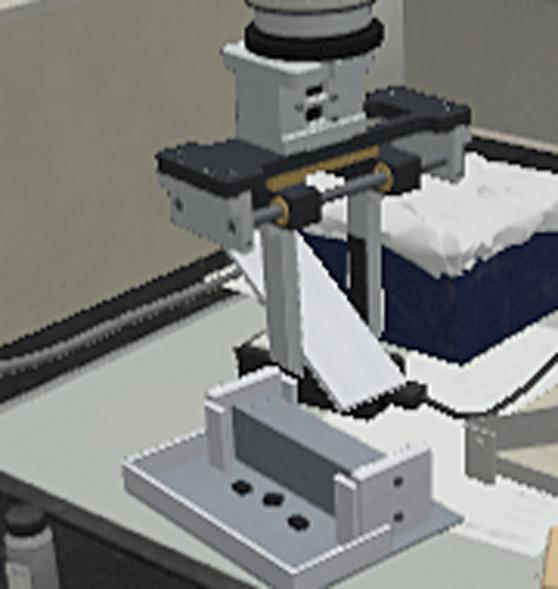

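```bash
python3 - <<'E'
from h import *
S=load("scene","z");D=load("side","z")
crop("scene","z",290,180,350,220,12,"x1");crop("side","z",240,210,300,250,12,"x2")
p,e=tri(S,(200+345/3.1,80+411/3.1),D,(170+279/2.7,100+356/2.7));print(p,e,toH(p))
E
```

```text
[ 0.56136757 -0.25004364  0.09480568] 0.0011741495385194662 [-0.05572889  0.02091252]
```

View pics/x1.png

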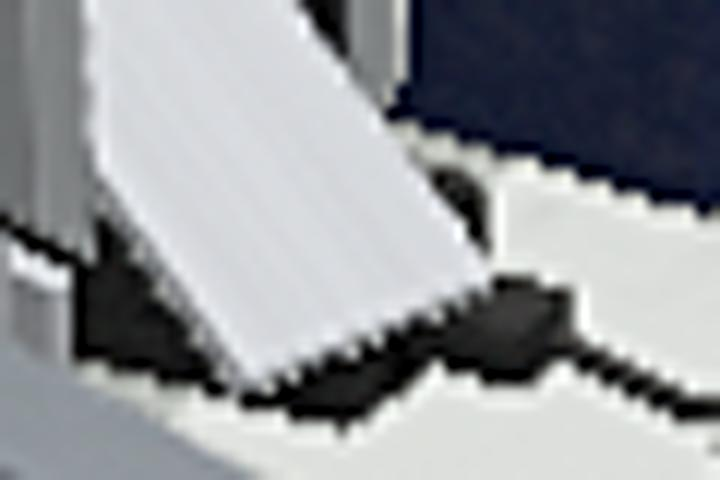

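View pics/x2.png

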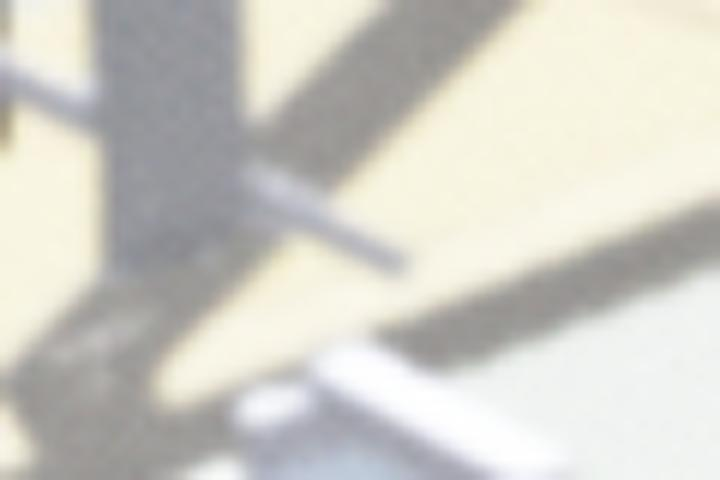

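Call:
{"api": "send_rows", "payload": {
  "increments": [
    [-1,0.009,-0.001,0,0],
    [-1,0.018,-0.001,0,0],
    [-1,0.027,-0.001,0,0],
    [-1,0.0335,-0.001,0,0],
    [-1,0.0335,-0.001,0,0]
  ]
}}

```text
time: 22.38
tool_pos: [0.5968, -0.2182, 0.0678]
ee_rot: [-1.576, 1.566, 2.7]
wrist_force: [-0.3, -0.1, -0.8]
width: 0.05
```

Call:
{"api": "send_rows", "payload": {
  "increments": [
    [-1,0,0,0.003,0],
    [-1,0,0,0.006,0],
    [-1,0,0,0.009,0],
    [-1,0,0,0.012,0],
    [-1,0,0,0.012,0]
  ]
}}

```text
time: 22.8
tool_pos: [0.5939, -0.2298, 0.0719]
ee_rot: [2.371, 1.568, 0.363]
wrist_force: [0.3, 1.9, -1.3]
width: 0.0497
```

```bash
python3 - <<'E'
from h import *
o,R=st();snap("side","A");o,R=st();print(toH(o["tool_pos"]),"force along holder x",o["wrist_force"][:2]@[np.cos(HY),np.sin(HY)]);crop("side","A",190,170,310,270,6,"x1")
E
```

```text
t 22.80 tcp [ 0.5939 -0.2298  0.0719] yawY -25.01 f [ 0.32  1.92 -1.26] w 0.0497 q6 -0.02 j [-0.46  0.34  1.34  0.    1.46 -0.02]
t 22.85 tcp [ 0.5939 -0.2298  0.0718] yawY -25.00 f [ 0.79  1.15 -0.21] w 0.0495 q6 -0.02 j [-0.46  0.34  1.34  0.    1.46 -0.02]
[-0.0236583 -0.0001154] force along holder x 1.377190295514474
```

View pics/x1.png

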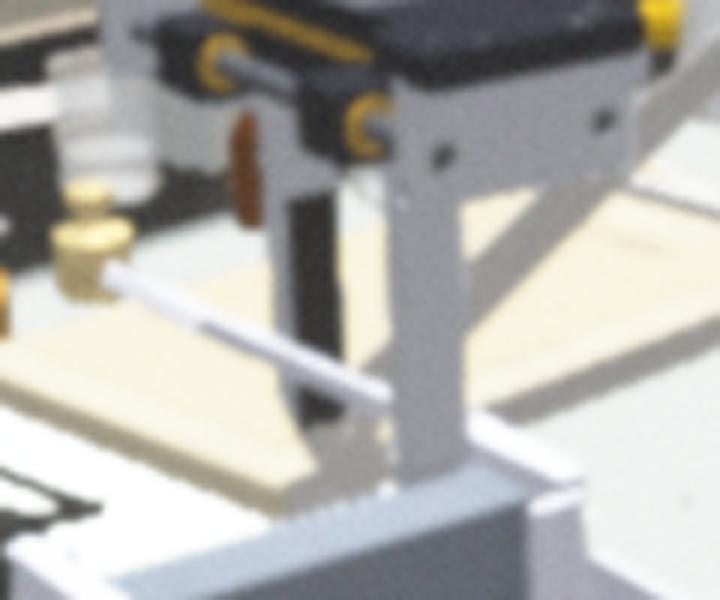

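Call:
{"api": "send_rows", "payload": {
  "increments": [
    [-1,-0.001,0,0.002,0],
    [-1,-0.003,0,0.004,0],
    [-1,-0.005,0,0.006,0],
    [-1,-0.007,0,0.008,0],
    [-1,-0.007,0,0.008,0]
  ]
}}

```text
time: 23.27
tool_pos: [0.59, -0.2378, 0.0786]
ee_rot: [0.553, 1.569, -1.453]
wrist_force: [0.3, -0.7, -1.5]
width: 0.0496
```

```bash
python3 - <<'E'
from h import *
o,R=st();snap("side","B");o,R=st();print(toH(o["tool_pos"]),"force along holder x",o["wrist_force"][:2]@[np.cos(HY),np.sin(HY)]);crop("side","B",190,170,310,270,6,"x1")
E
```

```text
t 23.27 tcp [ 0.59   -0.2378  0.0786] yawY -24.97 f [ 0.33 -0.66 -1.47] w 0.0496 q6 -0.04 j [-0.47  0.33  1.34 -0.    1.47 -0.04]
t 23.32 tcp [ 0.5898 -0.2378  0.0783] yawY -24.98 f [-0.85  0.4   0.12] w 0.0497 q6 -0.04 j [-0.47  0.33  1.34 -0.    1.47 -0.04]
[-0.0326837   0.00023109] force along holder x -0.000620288463990714
```

View pics/x1.png

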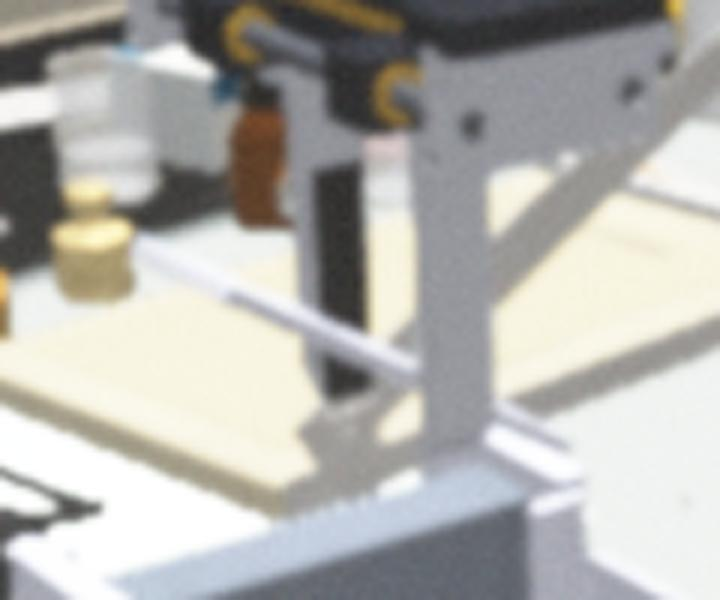

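Call:
{"api": "send_rows", "payload": {
  "increments": [
    [-1,0,0,-0.008,0],
    [-1,0,0,-0.016,0],
    [-1,0.004,0,-0.016,0],
    [-1,0.008,0,-0.016,0],
    [-1,0.01,0,-0.016,0]
  ]
}}

```text
time: 23.73
tool_pos: [0.5963, -0.2222, 0.0668]
ee_rot: [-1.318, 1.569, 2.958]
wrist_force: [-0.1, 0.8, -1.3]
width: 0.0496
```

Call:
{"api": "send_rows", "payload": {
  "increments": [
    [-1,0,0,0,0],
    [-1,0.001,0,0,0],
    [-1,0.002,0,0,0],
    [-1,0.002,0,0,0]
  ]
}}

```text
time: 24.07
tool_pos: [0.5968, -0.2226, 0.0663]
ee_rot: [1.947, 1.571, -0.06]
wrist_force: [-0.6, 0.3, -0.9]
width: 0.0495
```

```bash
python3 - <<'E'
from h import *
o,R=st();snap("side","C");snap("scene","C");o,R=st();print(toH(o["tool_pos"]),"force along holder x",o["wrist_force"][:2]@[np.cos(HY),np.sin(HY)]);crop("side","C",190,170,310,270,6,"x1");crop("scene","C",260,160,380,260,6,"x2")
E
```

```text
t 24.07 tcp [ 0.5968 -0.2226  0.0663] yawY -24.99 f [-0.56  0.29 -0.88] w 0.0495 q6 -0.01 j [-0.45  0.34  1.35  0.    1.45 -0.01]
t 24.17 tcp [ 0.5967 -0.2227  0.0663] yawY -24.99 f [-0.3   0.8   0.25] w 0.0498 q6 -0.01 j [-0.45  0.34  1.35 -0.    1.45 -0.01]
[-0.0160644   0.00034208] force along holder x 0.5958964877181299
```

View pics/x1.png

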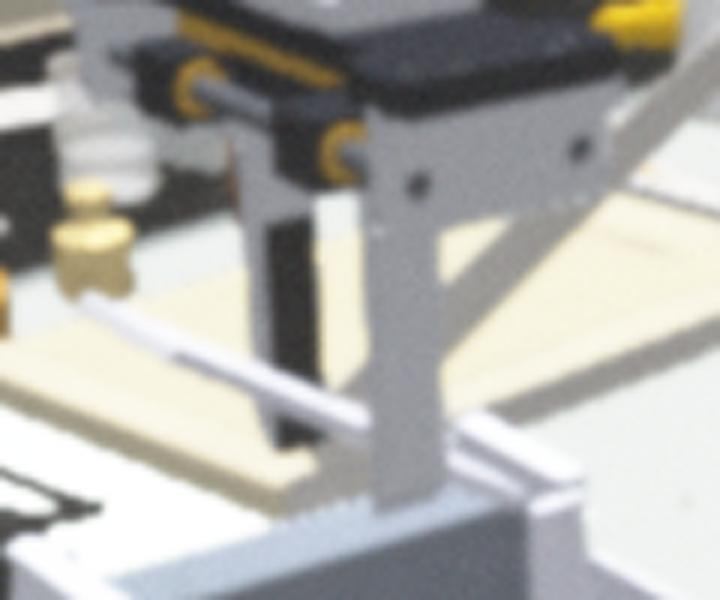

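View pics/x2.png

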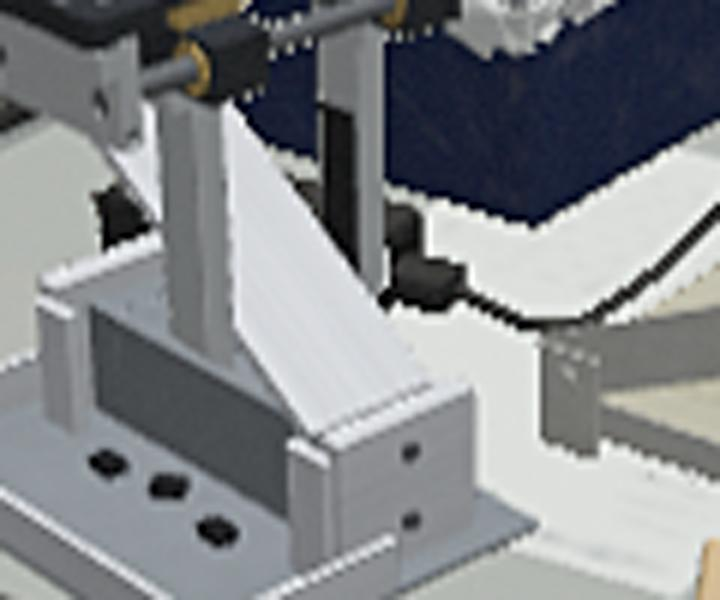

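Call:
{"api": "send_rows", "payload": {
  "increments": [
    [-1,0.001,0,0.002,0],
    [-1,0.0015,0,0.004,0],
    [-1,0.0015,0,0.006,0],
    [-1,0.0015,0,0.008,0],
    [-1,0.0015,0,0.009,0]
  ]
}}

```text
time: 24.58
tool_pos: [0.5939, -0.2295, 0.066]
ee_rot: [2.66, 1.567, 0.653]
wrist_force: [1.4, 6.8, 5.3]
width: 0.0497
```

```bash
python3 - <<'E'
from h import *
o,R=st();snap("side","D");o,R=st();print(toH(o["tool_pos"]),"force along holder x",o["wrist_force"][:2]@[np.cos(HY),np.sin(HY)]);crop("side","D",190,170,310,270,6,"x1")
E
```

```text
t 24.58 tcp [ 0.5939 -0.2295  0.066 ] yawY -24.95 f [1.39 6.77 5.3 ] w 0.0497 q6 -0.02 j [-0.46  0.34  1.35  0.    1.45 -0.02]
t 24.63 tcp [ 0.5939 -0.2295  0.066 ] yawY -24.96 f [-0.7   6.56  4.65] w 0.0500 q6 -0.02 j [-0.46  0.34  1.35  0.    1.45 -0.02]
[-2.33526359e-02  4.49197181e-05] force along holder x 5.652649724885925
```

View pics/x1.png

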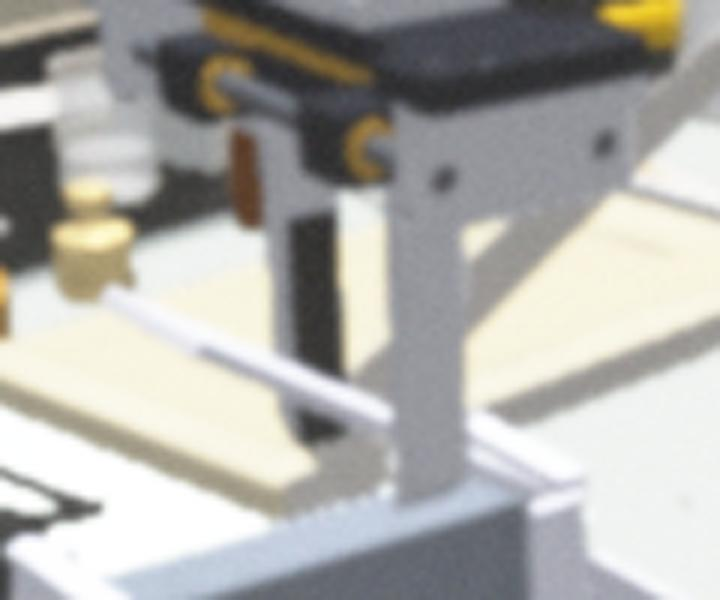

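Call:
{"api": "send_rows", "payload": {
  "increments": [
    [-1,-0.001,0,0.002,0],
    [-1,-0.002,0,0.004,0],
    [-1,-0.0035,0,0.006,0],
    [-1,-0.005,0,0.008,0],
    [-1,-0.005,0,0.008,0]
  ]
}}

```text
time: 25.05
tool_pos: [0.5922, -0.2335, 0.0701]
ee_rot: [2.967, 1.561, 0.962]
wrist_force: [4.8, 10.6, 0.7]
width: 0.0494
```

```bash
python3 - <<'E'
from h import *
o,R=st();snap("side","E");o,R=st();print(toH(o["tool_pos"]),"force along holder x",o["wrist_force"][:2]@[np.cos(HY),np.sin(HY)]);crop("side","E",190,170,310,270,6,"x1")
E
```

```text
t 25.05 tcp [ 0.5922 -0.2335  0.0701] yawY -24.88 f [ 4.84 10.59  0.71] w 0.0494 q6 -0.04 j [-0.47  0.34  1.35  0.01  1.46 -0.04]
t 25.10 tcp [ 0.5922 -0.2334  0.07  ] yawY -24.87 f [ 4.79 10.84  1.52] w 0.0493 q6 -0.04 j [-0.47  0.34  1.35  0.01  1.46 -0.04]
[-2.76443772e-02 -7.12958788e-05] force along holder x 11.853638883429033
```

View pics/x1.png

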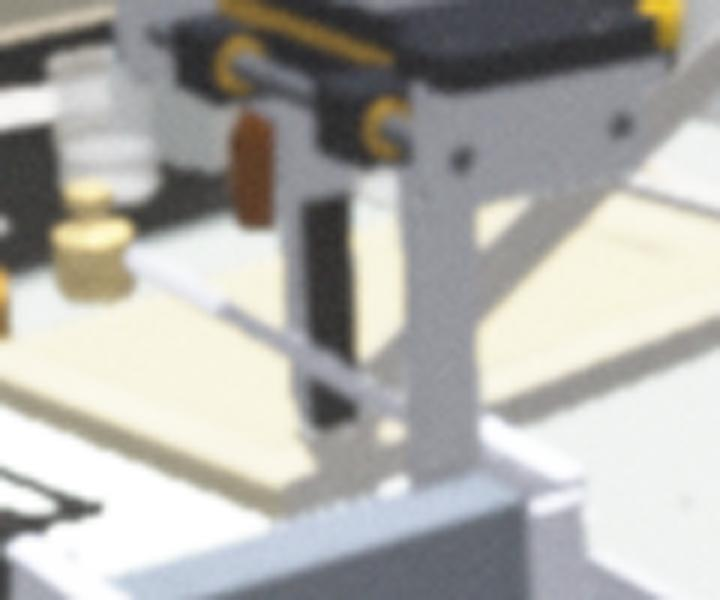

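Call:
{"api": "send_rows", "payload": {
  "increments": [
    [-1,-0.001,0,0.002,0],
    [-1,-0.002,0,0.003,0],
    [-1,-0.003,0,0.005,0],
    [-1,-0.003,0,0.006,0],
    [-1,-0.003,0,0.006,0]
  ]
}}

```text
time: 25.52
tool_pos: [0.5902, -0.2378, 0.0733]
ee_rot: [2.977, 1.559, 0.972]
wrist_force: [5.8, 13.5, 2.4]
width: 0.0493
```

```bash
python3 - <<'E'
from h import *
o,R=st();snap("side","F");o,R=st();print(toH(o["tool_pos"]),"force along holder x",o["wrist_force"][:2]@[np.cos(HY),np.sin(HY)]);crop("side","F",190,170,310,270,6,"x1")
E
```

```text
t 25.52 tcp [ 0.5902 -0.2378  0.0733] yawY -24.84 f [ 5.8  13.54  2.39] w 0.0493 q6 -0.05 j [-0.48  0.33  1.34  0.01  1.46 -0.05]
t 25.57 tcp [ 0.5902 -0.2378  0.0733] yawY -24.84 f [ 4.45 13.36  2.58] w 0.0495 q6 -0.05 j [-0.48  0.33  1.34  0.01  1.46 -0.05]
[-3.24513037e-02 -9.22052512e-05] force along holder x 13.993101780122343
```

View pics/x1.png

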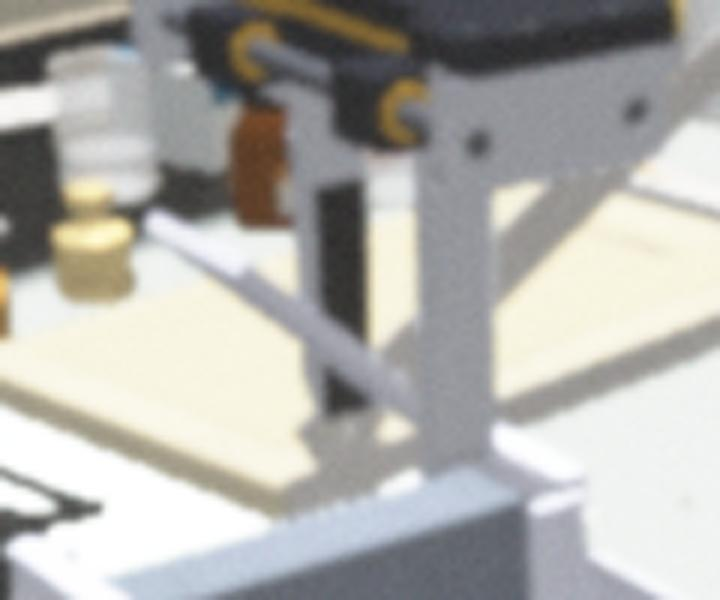

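Call:
{"api": "send_rows", "payload": {
  "increments": [
    [-1,-0.002,0,-0.004,0],
    [-1,-0.01,0,-0.01,0],
    [-1,-0.03,0,-0.014,0],
    [-1,-0.06,0,-0.014,0],
    [-1,-0.09,0,-0.014,0]
  ]
}}

```text
time: 25.98
tool_pos: [0.5919, -0.231, 0.1621]
ee_rot: [-1.04, 1.567, -3.048]
wrist_force: [0.1, -0.3, -0.5]
width: 0.0497
```

Call:
{"api": "send_rows", "payload": {
  "increments": [
    [-1,-0.03,0,0,0],
    [-1,-0.05,0,0,0],
    [-1,-0.06,0,0,0],
    [-1,-0.06,0,0,0],
    [-1,-0.06,0,0,0]
  ]
}}

```text
time: 26.4
tool_pos: [0.5927, -0.2312, 0.222]
ee_rot: [-0.18, 1.57, -2.188]
wrist_force: [0.0, -0.4, -1.9]
width: 0.0494
```

Call:
{"api": "send_rows", "payload": {
  "increments": [
    [-1,0,0,0,0],
    [-1,0,0,0,0],
    [-1,0,0,0,0],
    [-1,0,0,0,0],
    [-1,0,0,0,0]
  ]
}}

```text
time: 26.82
tool_pos: [0.5927, -0.2306, 0.2216]
ee_rot: [-1.574, 1.569, 2.702]
wrist_force: [-0.1, 0.1, -1.3]
width: 0.0493
```

```bash
python3 - <<'E'
from h import *
o,R=st();snap("side","G");snap("scene","G");snap("wrist","G");o,R=st();print(toH(o["tool_pos"]));crop("side","G",150,30,310,190,3.7,"x1");crop("scene","G",180,40,360,200,3.7,"x2")
E
```

```text
t 26.82 tcp [ 0.5927 -0.2306  0.2216] yawY -24.98 f [-0.05  0.08 -1.27] w 0.0493 q6 -0.02 j [-0.46  0.28  1.11 -0.    1.75 -0.02]
t 26.97 tcp [ 0.5929 -0.2307  0.2223] yawY -24.98 f [ 0.08  0.41 -2.42] w 0.0495 q6 -0.02 j [-0.46  0.28  1.11  0.    1.75 -0.02]
[-0.02490236  0.00042074]
```

View pics/x1.png

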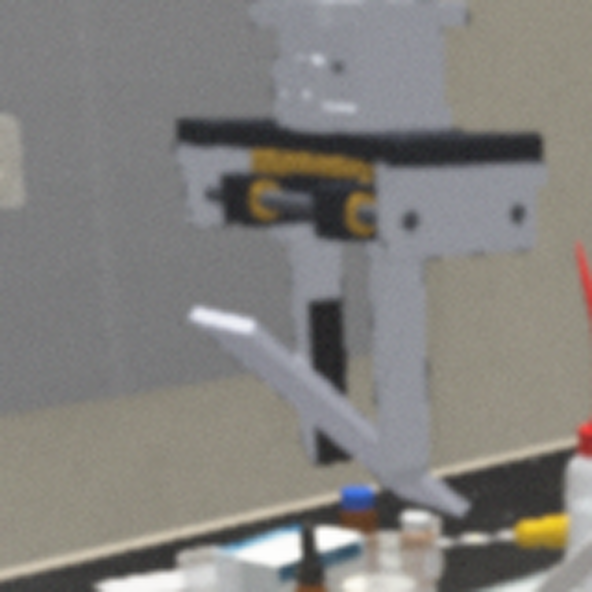

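View pics/x2.png

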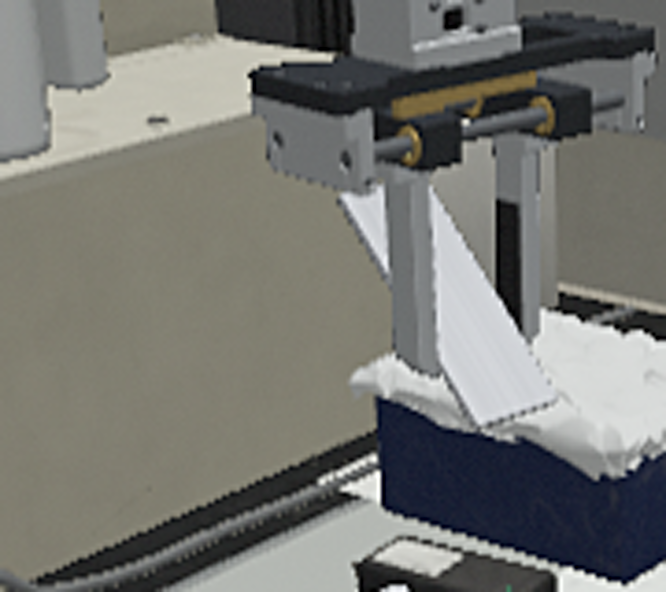

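View pics/wristG.png

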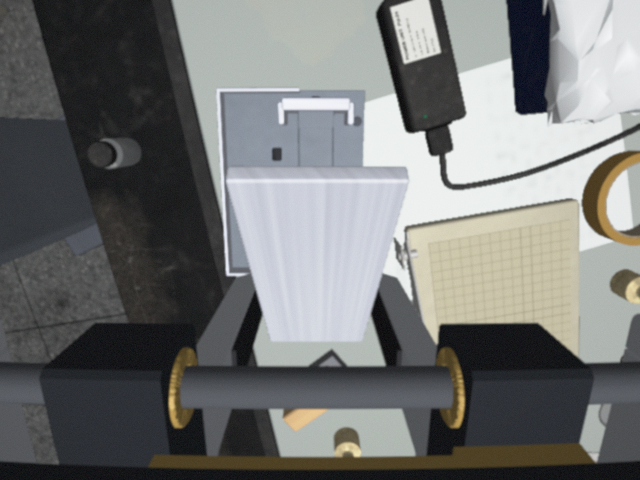

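View pics/sceneG.png

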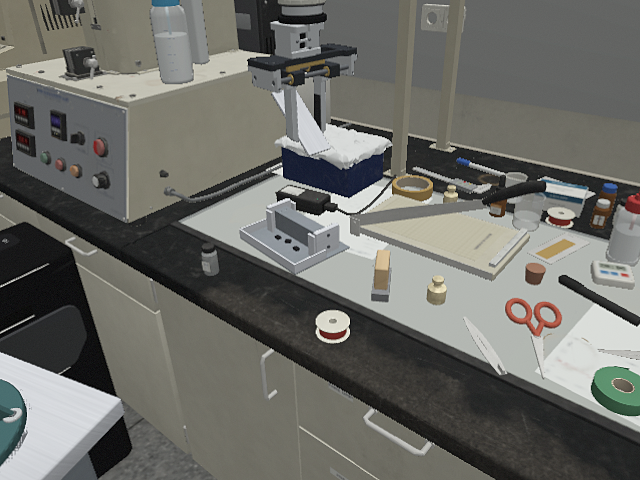

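```bash
python3 - <<'E'
from h import *
S=load("scene","G");D=load("side","G");W=load("wrist","G")
s=lambda u,v:(180+u/3.7,40+v/3.7); d=lambda u,v:(150+u/3.7,30+v/3.7)
hi,e=tri(S,s(342,196),D,d(254,324));print("hi",hi,e)
lo,e=tri(S,s(479,427),D,d(466,510));print("lo",lo,e)
v=hi-lo;print(np.linalg.norm(v),np.degrees(np.arctan2(v[2],np.hypot(*v[:2]))))
lo2,e=tri(S,s(479,425),W,(271,341));hi2,e2=tri(S,s(340,194),W,(228,176))
v=hi2-lo2;print(e,e2,np.linalg.norm(v),np.degrees(np.arctan2(v[2],np.hypot(*v[:2]))))
v=hi-lo2;print(np.linalg.norm(v),np.degrees(np.arctan2(v[2],np.hypot(*v[:2]))))
A=load("scene","a")["im"].astype(int);B=load("scene","G")["im"].astype(int)
df=np.abs(A-B).sum(2)
for n,(x0,y0,x1,y1) in dict(vial=(195,235,225,280),spool=(310,305,355,345),weight=(422,270,450,307)).items(): print(n,df[y0:y1,x0:x1].mean(),df[y0:y1,x0:x1].max())
E
```

```text
hi [ 0.59629597 -0.166921    0.2924368 ] 0.0010224394689562339
lo [ 0.55509046 -0.25304603  0.20547098] 0.00011243859627156412
0.1291451461160366 42.32971044990817
0.00010900387771673267 0.0006640856890935586 0.130227135579901 41.4176565199101
0.12807800974087022 42.44556717588004
vial 4.28 19
spool 3.2844444444444445 20
weight 2.1003861003861 24
```

```bash
python3 - <<'E'
from h import *
st(); print(robot.close_job())
E
```

```text
t 26.97 tcp [ 0.5929 -0.2307  0.2223] yawY -24.98 f [ 0.08  0.41 -2.42] w 0.0495 q6 -0.02 j [-0.46  0.28  1.11  0.    1.75 -0.02]
the job is handed in; nothing more can be done
None
```

I swept all three chips into the trough and stood the scraper block upright back near its original spot. I then drew the panel straight up, tipped it, and handed the job in at 27.0 s of 67 s. No verdict was reported.

**Tipping the panel:** the tool can only turn about its own finger axis. So I pivoted the panel in the jaws by pressing it against the outer top edge of the -x cheek, then against that cheek's inner face.

**Last checks:**
- **Panel:** three triangulations of its corners gave a slope of 41.4 to 42.4 degrees, top face up. Its middle is about 0.25 m high. It is clear of everything, with the jaws at 49.5 mm.
- **Chips and scraper:** the last scene picture shows all three chips in the trough and the scraper upright and let go.
- **Bystanders:** the pixels around the spool, weight and vial match the first picture.

**What went wrong or disagreed:**
- **First sweep:** it was too low and pushed the panel's edge with about 23 N, because the camera heights read 3 to 4 mm above the true ones. I backed off, raised the block and swept again. The panel stayed in its seat, moving only about 2 mm.
- **First tilt:** it came out at only about 32 to 35 degrees, so I added the second press. One try at that press passed over the cheek without contact, and I repeated it lower.

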